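# Clamp up a row of trivet blocks in the quick-release vise

### The job

Dry-clamp all the loose wooden trivet blocks in the vise: lay every block flat on the vise's bed between the jaws, side by side with the long way across the vise and the ends flush in one straight row along the middle of the bed (open the jaw first if it needs room). Only then squeeze the quick-release lever against its post, slide the jaw up until it just touches the row, let go of the lever, and turn the crank clockwise until the row is clamped tight. Leave the mug, the glue bottle and the hammer where they are.

Things in the scene. Friction and masses are not known exactly. Their poses are not given: they have to be found in the camera images.
- vise: Grey vise fixed to the table; origin on the table under it, y along its length from the fixed jaw to the crank, z up. Flat steel bed 58 mm above the table, x = -55 to 55, y = -170 to 125 mm. Jaws 60 mm wide, centred on x = 0, 38 mm above the bed; fixed jaw y = -170 to -140. Crank's bearing block y = 105 to 125, 94 mm high.
- fixed_face (a point): Middle of the fixed jaw's clamping face, 18 mm above the bed (vise y = -140 mm); axes as the vise's.
- jaw_face (a point): Middle of the clamping face of the moving jaw (front of its black rubber pad), 18 mm above the bed; axes as the vise's. The opening is its distance from fixed_face.
- jaw (a joint): Slide of the moving jaw, m: 0 = fully open (165 mm opening), grows as it closes towards the fixed jaw (to 0.14). Locked to the screw unless the quick-release lever is pressed; with it pressed the jaw slides with about 2 to 4 N.
- quick_lever (a joint): Quick-release lever, a steel plate 26 wide, 50 tall, hinged at its foot on the moving jaw, rad: 0 = released (leans 0.45 rad out to the vise's -x; half-nut locks the jaw), 0.45 = pressed upright (past about 0.2 the jaw is free). Springs back by itself; a full press takes about 15 N on its upper half.
- lever_grip (a point): Where to pinch lever and fixed steel post together along the vise's x, from above; moves with the jaw; axes as the vise's. 58 mm above the bed, 33 mm above the jaw carriage's top. Post's outer face 18 mm to +x; lever's outer face 11 mm to -x when pressed, 33 mm at its top at rest. Both are 26 mm wide and end 17 mm above. Tall front of the jaw (38 mm over the bed) is 22 mm towards the fixed jaw.
- jaw_pad (a joint): Compression of the moving jaw's rubber pad, m: 0 = unloaded, stiffness 10 N per mm, at most 0.005. The row is tight above 0.003 (30 N). If cranked on against its stop the half-nut slips harmlessly.
- crank (a joint): Screw crank, rad: 0 = arm straight up, grows when turned clockwise seen from the crank end (from the top the grip first goes to the vise's -x). Clockwise closes the jaw by 6 mm a turn while the lever is released. Stays where left; 3 to 6 N at the grip. About 4 turns either way from 0.
- crank_grip (a point): Middle of the crank's wooden grip: freely spinning cylinder, 20 mm across, 56 long, parallel to the vise's y, the crank arm 34 mm away towards the jaws. It runs on a circle of 35 mm radius about crank_axis in the vise's x-z plane, 40 to 110 mm above the table; pinch it along the vise's x from above and lead it around, gripper pointing down.
- crank_axis (a point): Centre of the circle of crank_grip, 75 mm above the table; axes as the vise's.
- block_a: Plain hardwood block, 64 long (its x) x 28 wide (its y) x 32 high (its z) mm, left askew on the vise bed between the jaws. Origin at the centre of its underside; about 41 g.
- block_b: Plain hardwood block, 64 long (its x) x 24 wide (its y) x 32 high (its z) mm, lying on the table in front of or to the right of the vise; may be absent. Origin at the centre of its underside; about 35 g.
- block_c: Plain hardwood block, 64 long (its x) x 26 wide (its y) x 32 high (its z) mm, lying on the table in front of or to the right of the vise; may be absent. Origin at the centre of its underside; about 38 g.
- block_d: Plain hardwood block, 64 long (its x) x 30 wide (its y) x 32 high (its z) mm, lying on the table in front of or to the right of the vise; may be absent. Origin at the centre of its underside; about 44 g.
- block_e: Plain hardwood block, 64 long (its x) x 32 wide (its y) x 32 high (its z) mm, lying on the table in front of or to the right of the vise; may be absent. Origin at the centre of its underside; about 47 g.
- mug: White mug, 80 mm across, 90 mm high, beyond the vise; origin under its centre. Leave alone.
- glue: White glue bottle, 54 mm across, 130 mm high, on the table at the left; origin under its centre. Leave alone.
- mallet: Hammer about 300 mm long with a wooden handle, lying on the table beyond the vise. Leave alone.
Things that resemble listed ones, but are neither listed nor needed, are in the scene too. What is shaped like the block_e but pink or white is not meant.

How it is judged:
By the outcome, as a careful person would: the job done as asked, in the order asked, and still so for the second after the job is handed in, with the robot touching nothing.
Of block_b, block_c, block_d, block_e only 2 to 4 are there at a start; the rules pass over those that are not, and their reading is None.
At some moment in a run one of block_a, block_b, block_c, block_d, block_e may be knocked a few centimetres aside while the robot is not near it.
Once in a run the grip may slacken for a moment while it holds something.
It also fails if it takes over 210 s, if anything falls off the work surface, if the arm or the gripper's body presses on something with over 40 N, if the wrist force passes 120 N, or if a joint passes its speed limit or range.

### The arm

A 6-joint arm with a two-finger parallel gripper is mounted at the origin on the work surface. World frame = base frame: x ahead of the robot, y to its left, z up, the work surface at z = 0. Lengths are in m, angles in rad, forces in N, time in s.
With the tool pointing down it reaches from about 0.325 to 0.85 m from the base axis. Payload 15.5 kg.
Tool frame: the origin (TCP) lies midway between the tips of the shut fingers; the grasp point (between the pads) lies 19 mm behind it; z points along the fingers, y is the line along which they close (so a half turn about z gives the same grasp; the last joint's range is limited). The gripper opens to 91 mm and grips with 3 to 60 N. Pads are 32 mm wide; open, the fingers measure 118 mm over their backs; the gripper's body (76 mm by 178 mm) begins 60 mm behind the grasp point.
Start: joints at [1.056, 0.494, 1.345, -0, 1.302, -0.096], TCP at [0.255, 0.571, 0.188] pointing down, gripper open.
Joint ranges: [-2.91, 2.91], [-0.82, 2.16], [0.22, 2.67], [-1.22, 4.37], [0.12, 2.79], [-3.08, 3.08]. Speed limits (rad/s): [1.89, 1.89, 2.57, 3.01, 3.01, 3.01].

### API

Orientations are given as a rotation vector (axis times angle).
In Python, from plant import r gives the robot as it stands. The module is installed in compiled form; this text tells all that it offers.
- The arm moves only by the tool step_arm, never from a script. Its argument "rows" is a list of rows, each an object of numbers: "dx", "dy", "dz": the shift along the tool's x, y, z in m; "wx", "wy", "wz": the turn, a rotation vector about the tool's x, y, z in rad; "jaw": the opening in per cent of the stroke, from 0 (shut) to 100 (fully open). In form: [{"dx": .., "dy": .., "dz": .., "wx": .., "wy": .., "wz": .., "jaw": ..}, ...]. A call has 1 to 12 rows; each row is the pose to reach, as a shift and turn from the pose commanded when the call began, along the tool's axes at that moment; what a row does not reach only later rows make up. A row lasts 1/8 s, in which the tool goes at most 62.5 mm and 10.7 degrees, less where a joint would pass 70% of its speed; a pose out of reach is approached as far as the arm can. A call with a gripper value outside its range is refused whole. The fingers move at their own pace and stop on an object; "force" is the grip in N (left out, the last holds). Time passes only in rows, so rows that repeat a pose let the fingers close. It gives the time, the measured TCP pose, the force, the opening and the grip force at its end, in the units of the state.
- r.get_obs(): the state, without advancing time (a new reading comes with each control period).
- r.get_image(name): name is "side" or "top"; returns a dict with "pixels" (480x640x3 uint8, red, green, blue), "depth" (480x640 float32, m along the optical axis (not along the pixel's ray), 0 where there is no reading), "mtx" (3x3 intrinsics, pixels), "T" (4x4, takes a point from camera to world coordinates). Camera axes: x right, y up, looking along -z (the intrinsics and any distortion apply to the point x, -y, -z); pixel columns grow to the right and rows downward; lengths in m; the calibration is good to about 2 mm. A picture is of the moment at which its call begins.
- r.job_done(): hands the job in; it is judged then, once.
The state is a dict: "t": time; "joints": joint angles; "qvel": joint speeds; "joint_torque": joint torques, N m; "ee_pos": TCP position; "orientation": TCP orientation; "wrist_force": force on the tool from outside, world axes, zero at the start; "wrist_torque": the same for the moment, N m; "opening": opening from 0.0 (shut) to 1.0 (fully open); "grip_force": force on a finger pad.
Only numpy, scipy, OpenCV 4.12 (cv2) and the standard library are available. Lean on these libraries where they do the work, as an engineer would, in place of code of your own. Each camera call takes 0.05 s, during which the arm holds its last target. There are 200 camera calls.

## Working session

There is one attempt and no reset: what is moved stays moved. The work goes in short steps, Python scripts to look and compute and a tool call to move; the robot and the scene stay as the last step left them, time stands still between calls to the robot, and variables do not carry over. Pictures are saved under pics/ and viewed, at most 14 in all, crops included, and the job is handed in when it is done.

Besides the shell and the picture viewer there is one more tool, called after "Request:" as name([rows], argument=value, ...), one row to a line, values as JSON. step_arm: Moves the arm, as the interface text tells. Its arguments: {"type":"object","properties":{"rows":{"type":"array"},"force":{"type":"number"}},"required":["rows"]}

```bash
mkdir -p pics
cat > h.py <<'E'
import numpy as np, cv2
from plant import r
def get(n):
    return r.get_image(n)
def world(im,u,v,z=None):
    # ray onto plane z, or by depth if z None
    K=im["mtx"];T=im["T"]
    d=np.array([(u-K[0,2])/K[0,0],-(v-K[1,2])/K[1,1],-1.0])
    if z is None: s=im["depth"][int(round(v)),int(round(u))]
    else:
        w=T[:3,:3]@d; s=(z-T[2,3])/w[2]
    return T[:3,:3]@(d*s)+T[:3,3]
def cloud(im):
    K=im["mtx"];T=im["T"];h,w=im["depth"].shape
    u,v=np.meshgrid(np.arange(w),np.arange(h));z=im["depth"]
    p=np.stack([(u-K[0,2])/K[0,0]*z,-(v-K[1,2])/K[1,1]*z,-z],-1)
    P=p@T[:3,:3].T+T[:3,3]; P[z==0]=np.nan
    return P
def save(im,name): cv2.imwrite("pics/"+name,im["pixels"][:,:,::-1])
E
python3 - <<'E'
from h import *
for n in("side","top"):
    im=get(n);save(im,n+"0.png");print(n,im["mtx"].round(1).tolist(),im["T"].round(3).tolist(),(im["depth"]>0).mean())
print(r.get_obs())
E
```

```text
side [[456.9, 0.0, 315.7], [0.0, 456.9, 234.3], [0.0, 0.0, 1.0]] [[0.932, 0.234, -0.277, 0.256], [-0.363, 0.569, -0.738, -0.717], [-0.015, 0.788, 0.616, 0.699], [0.0, 0.0, 0.0, 1.0]] 0.9959407552083334
top [[450.9, 0.0, 322.0], [0.0, 450.9, 237.7], [0.0, 0.0, 1.0]] [[-0.023, 0.989, -0.147, 0.355], [-1.0, -0.023, -0.003, 0.018], [-0.006, 0.147, 0.989, 1.045], [0.0, 0.0, 0.0, 1.0]] 0.9958626302083333
{'t': 0.1, 'joints': array([ 1.05548622e+00,  4.94132121e-01,  1.34604142e+00,  2.05792843e-05,
        1.30251036e+00, -9.55080857e-02]), 'qvel': array([-0.00027091, -0.00175797, -0.00132396,  0.00095892, -0.00028838,
        0.00062156]), 'joint_torque': array([ 2.61993300e-03, -8.80253434e+01, -3.82551706e+01,  7.08700251e-02,
        4.81081777e-02, -7.67313986e-05]), 'ee_pos': array([0.25455445, 0.57041967, 0.18770042]), 'orientation': array([-6.54527935e-01, -3.07229792e+00,  1.62525808e-03]), 'wrist_force': array([-0.6567943 , -0.12058111,  0.219557  ]), 'wrist_torque': array([0.0392051 , 0.01802649, 0.01456327]), 'grip_force': 0.0, 'opening': 0.9995205883741352}
```

View pics/top0.png

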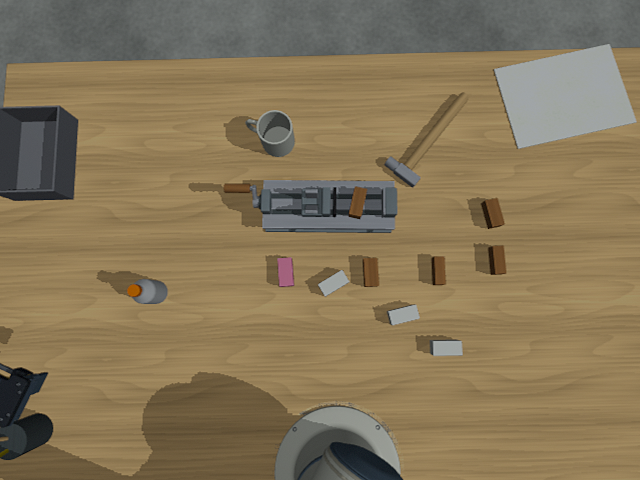

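View pics/side0.png

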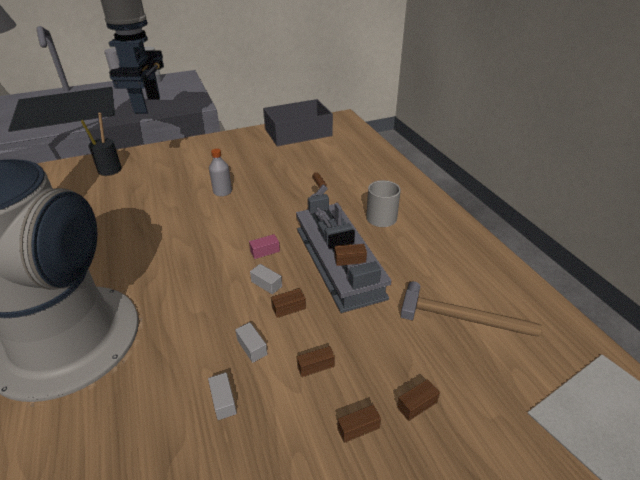

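The top view shows the vise from col 262 to 397, row 205, with its crank on the left at (237,188). One brown block is on the bed at (358,202). Four brown blocks are on the table at (371,271), (438,270), (497,259) and (492,212). The pink block (286,272) and the white ones (333,283), (403,314), (447,348) are decoys. Brown wood fits the description, so all four of b to e are present.

```bash
cat >> h.py <<'E'
def blocks(im,zmin=0.02,roi=None):
    hsv=cv2.cvtColor(im["pixels"],cv2.COLOR_RGB2HSV);P=cloud(im)
    m=(hsv[...,0]<16)&(hsv[...,1]>110)&(P[...,2]>zmin)&(P[...,2]<.135)&(P[...,0]>.2)&(P[...,0]<.72)&(np.abs(P[...,1])<.45)
    n,l,s,c=cv2.connectedComponentsWithStats(m.astype(np.uint8))
    out=[]
    for i in range(1,n):
        if s[i,4]<60: continue
        Q=P[l==i]; zt=np.nanpercentile(Q[:,2],85)
        T=Q[np.abs(Q[:,2]-zt)<.004]
        (x,y),(w,h),a=cv2.minAreaRect((T[:,:2]*1000).astype(np.float32))
        if w<h: w,h,a=h,w,a-90
        a=(a+90)%180-90
        out.append((c[i].round(0).tolist(),round(x,1),round(y,1),round(zt*1000,1),round(w,1),round(h,1),round(a,1)))
    return out
E
python3 - <<'E'
from h import *
for n in("top","side"):
    im=get(n)
    for b in blocks(im): print(n,b)
    P=cloud(im)
    if n=="top":
        c=im["pixels"][165:245,215:410];cv2.imwrite("pics/v0.png",cv2.resize(c[:,:,::-1],None,fx=4,fy=4,interpolation=cv2.INTER_CUBIC))
        m=(abs(P[...,2]-.058)<.005)&(abs(P[...,0]-.5)<.2)&(abs(P[...,1])<.3)
        Q=P[m];print(len(Q),np.median(Q[:,2]),cv2.minAreaRect((Q[:,:2]*1000).astype(np.float32)),Q.min(0),Q.max(0))
        for row in (195,202,210):
            print(row,[(u,(P[row,u]*1000).round().tolist()) for u in range(224,400,5)])
E
```

```text
top ([237.0, 188.0], 607.5, 201.1, np.float64(111.2), 53.1, 15.5, 88.9)
top ([357.0, 202.0], 575.6, -57.2, np.float64(92.0), 62.7, 26.9, -14.1)
top ([493.0, 212.0], 555.9, -373.4, np.float64(33.8), 62.3, 30.6, 11.4)
top ([498.0, 260.0], 447.2, -374.5, np.float64(34.1), 62.0, 26.4, 0.9)
top ([439.0, 271.0], 425.5, -239.6, np.float64(34.1), 61.0, 23.3, -3.0)
top ([370.0, 272.0], 426.8, -85.5, np.float64(34.2), 61.5, 31.7, 1.0)
4377 0.05830311655294673 ((578.8355712890625, 5.7872161865234375), (294.50592041015625, 111.23355102539062), 88.3857421875) [ 0.5201177  -0.14212544  0.05301973] [0.63732526 0.15407638 0.06299739]
195 [(224, [619.0, 252.0, -0.0]), (229, [618.0, 240.0, 1.0]), (234, [618.0, 228.0, 1.0]), (239, [618.0, 216.0, -0.0]), (244, [617.0, 204.0, 4.0]), (249, [618.0, 193.0, -3.0]), (254, [593.0, 165.0, 98.0]), (259, [596.0, 157.0, 84.0]), (264, [594.0, 145.0, 91.0]), (269, [593.0, 133.0, 95.0]), (274, [602.0, 127.0, 57.0]), (279, [601.0, 115.0, 59.0]), (284, [601.0, 104.0, 58.0]), (289, [600.0, 93.0, 60.0]), (294, [600.0, 81.0, 60.0]), (299, [600.0, 70.0, 58.0]), (304, [593.
[... 2456 characters left out ...]
85.0, 60.0]), (374, [561.0, -96.0, 61.0]), (379, [562.0, -108.0, 58.0]), (384, [553.0, -114.0, 95.0]), (389, [553.0, -124.0, 95.0]), (394, [553.0, -135.0, 97.0]), (399, [572.0, -162.0, 3.0])]
side ([216.0, 153.0], 395.9, 401.9, np.float64(131.7), 23.7, 22.4, -10.4)
side ([318.0, 179.0], 609.9, 199.2, np.float64(111.8), 56.6, 16.0, 83.6)
side ([350.0, 254.0], 577.3, -60.9, np.float64(91.3), 63.0, 31.7, -15.5)
side ([288.0, 300.0], 428.4, -88.9, np.float64(34.0), 63.8, 33.9, 1.0)
side ([315.0, 358.0], 427.9, -242.8, np.float64(33.6), 63.8, 26.0, -1.0)
side ([418.0, 397.0], 557.9, -376.5, np.float64(33.7), 65.9, 30.9, 11.2)
side ([358.0, 420.0], 448.8, -377.8, np.float64(33.7), 64.0, 27.2, 0.5)
```

View pics/v0.png

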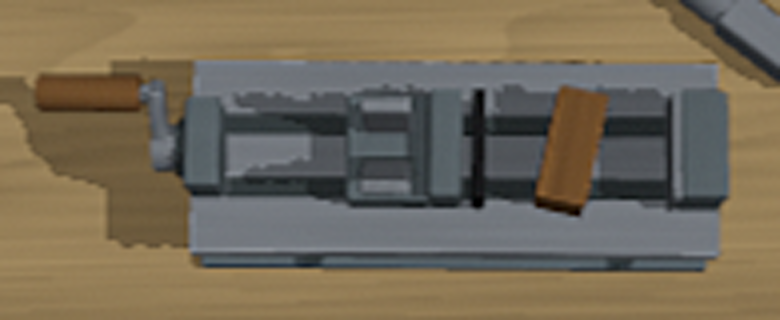

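The block widths give the identities: (370,272) is e, (439,271) is b, (498,260) is c, (493,212) is d, and the one on the bed is a. Next I'll cross-check the vise frame in the side view and compute the first move.

```bash
cat >> h.py <<'E'
def mv(p,head=-1.5,o=None):
    from scipy.spatial.transform import Rotation as R
    o=o or r.get_obs();C=R.from_rotvec(o["orientation"]);x=np.array(o["ee_pos"])
    h=np.radians(head);y=np.array([np.cos(h),np.sin(h),0]);z=np.array([0,0,-1.])
    G=R.from_matrix(np.c_[np.cross(y,z),y,z])
    d=C.inv().apply(np.array(p)-x); w=(C.inv()*G).as_rotvec()
    print("d",d.round(4).tolist(),"w",w.round(3).tolist(),"rows",max(np.linalg.norm(d)/.0625,np.degrees(np.linalg.norm(w))/10.7).round(1))
def vise(im):
    P=cloud(im);px=im["pixels"].astype(int)
    grey=(px.max(2)-px.min(2)<30)
    m=grey&(abs(P[...,2]-.058)<.006)&(abs(P[...,0]-.58)<.08)&(abs(P[...,1])<.19)
    m=cv2.morphologyEx(m.astype(np.uint8),cv2.MORPH_OPEN,np.ones((3,3)))>0
    Q=P[m];return len(Q),np.median(Q[:,2]),cv2.minAreaRect((Q[:,:2]*1000).astype(np.float32))
def prof(im,cx,cy,half=.006,axis=1,lo=-.15,hi=.2):
    "max-height profile in 4 mm bins along world axis"
    P=cloud(im).reshape(-1,3);o=1-axis
    c=(cx,cy)[o]
    m=(abs(P[:,o]-c)<half)
    b=np.floor(P[:,axis]/.004)
    return [(int(k*4),int(1000*np.median(P[m&(b==k),2]))) for k in range(int(lo/.004),int(hi/.004)) if (m&(b==k)).any()]
E
python3 - <<'E'
from h import *
for n in("top","side"):
    im=get(n);print(n,vise(im))
    P=cloud(im)
    # lever/post tops
    m=(P[...,2]>.118)&(P[...,2]<.145)&(abs(P[...,0]-.57)<.05)&(abs(P[...,1]-.05)<.05)
    Q=P[m]
    for s in(Q[Q[:,0]<.57],Q[Q[:,0]>=.57]):
        if len(s): print(len(s),s.min(0).round(3),s.max(0).round(3),np.median(s,0).round(3))
    m=(P[...,2]>.088)&(P[...,2]<.1)&(abs(P[...,0]-.58)<.03)
    Q=P[m];Q=Q[(Q[:,1]>-.04)&(Q[:,1]<.03)];print("jaw",Q.min(0).round(3),Q.max(0).round(3))
    Q=P[m];Q=Q[(Q[:,1]<-.1)];print("fixed",Q.min(0).round(3),Q.max(0).round(3))
mv([.580,.046,.188])
E
```

```text
top (4291, np.float64(0.058262889597580414), ((578.5457153320312, 6.0481719970703125), (294.4029541015625, 110.93368530273438), 88.35954284667969))
53 [0.546 0.032 0.118] [0.557 0.057 0.133] [0.549 0.044 0.129]
66 [0.586 0.031 0.119] [0.595 0.054 0.135] [0.589 0.042 0.131]
jaw [ 0.55  -0.039  0.089] [0.608 0.022 0.1  ]
fixed [ 0.55  -0.142  0.088] [ 0.605 -0.111  0.1  ]
side (1988, np.float64(0.059012716631364204), ((580.19140625, 3.0201263427734375), (298.8611755371094, 111.68855285644531), 88.23760986328125))
37 [0.546 0.027 0.118] [0.556 0.055 0.132] [0.55  0.033 0.129]
61 [0.587 0.024 0.118] [0.596 0.052 0.135] [0.59  0.032 0.129]
jaw [ 0.55  -0.039  0.088] [0.61 0.03 0.1 ]
fixed [ 0.55  -0.146  0.088] [ 0.606 -0.11   0.1  ]
d [-0.5109, -0.3465, 0.0001] w [-0.0, 0.0, 1.177] rows 9.9
```

Request:
step_arm([
  {"dx":-0.511,"dy":-0.347,"dz":0,"wz":1.18,"jaw":100},
  {"dx":-0.511,"dy":-0.347,"dz":0,"wz":1.18,"jaw":100},
  {"dx":-0.511,"dy":-0.347,"dz":0,"wz":1.18,"jaw":100},
  {"dx":-0.511,"dy":-0.347,"dz":0,"wz":1.18,"jaw":100},
  {"dx":-0.511,"dy":-0.347,"dz":0,"wz":1.18,"jaw":100},
  {"dx":-0.511,"dy":-0.347,"dz":0,"wz":1.18,"jaw":100},
  {"dx":-0.511,"dy":-0.347,"dz":0,"wz":1.18,"jaw":100},
  {"dx":-0.511,"dy":-0.347,"dz":0,"wz":1.18,"jaw":100},
  {"dx":-0.511,"dy":-0.347,"dz":0,"wz":1.18,"jaw":100},
  {"dx":-0.511,"dy":-0.347,"dz":0,"wz":1.18,"jaw":100},
  {"dx":-0.511,"dy":-0.347,"dz":0,"wz":1.18,"jaw":100},
  {"dx":-0.511,"dy":-0.347,"dz":0,"wz":1.18,"jaw":100},
], force=30)

```text
invalid input at $.rows[0]: expected keys dx, dy, dz, wx, wy, wz, jaw
```

Request:
step_arm([
  {"dx":-0.511,"dy":-0.347,"dz":0,"wx":0,"wy":0,"wz":1.18,"jaw":100},
  {"dx":-0.511,"dy":-0.347,"dz":0,"wx":0,"wy":0,"wz":1.18,"jaw":100},
  {"dx":-0.511,"dy":-0.347,"dz":0,"wx":0,"wy":0,"wz":1.18,"jaw":100},
  {"dx":-0.511,"dy":-0.347,"dz":0,"wx":0,"wy":0,"wz":1.18,"jaw":100},
  {"dx":-0.511,"dy":-0.347,"dz":0,"wx":0,"wy":0,"wz":1.18,"jaw":100},
  {"dx":-0.511,"dy":-0.347,"dz":0,"wx":0,"wy":0,"wz":1.18,"jaw":100},
  {"dx":-0.511,"dy":-0.347,"dz":0,"wx":0,"wy":0,"wz":1.18,"jaw":100},
  {"dx":-0.511,"dy":-0.347,"dz":0,"wx":0,"wy":0,"wz":1.18,"jaw":100},
  {"dx":-0.511,"dy":-0.347,"dz":0,"wx":0,"wy":0,"wz":1.18,"jaw":100},
  {"dx":-0.511,"dy":-0.347,"dz":0,"wx":0,"wy":0,"wz":1.18,"jaw":100},
  {"dx":-0.511,"dy":-0.347,"dz":0,"wx":0,"wy":0,"wz":1.18,"jaw":100},
  {"dx":-0.511,"dy":-0.347,"dz":0,"wx":0,"wy":0,"wz":1.18,"jaw":100},
], force=30)

```text
t: 1.8
ee_pos: [0.5796, 0.0457, 0.188]
orientation: [-2.254, -2.188, 0.0]
wrist_force: [0.1, 0.3, 0.9]
opening: 1.001
grip_force: 0.0
```

Run:
```python
from h import *
mv([.580,.042,.097],-1.7)
im=get("side");save(im,"s1.png")
print(r.get_obs()["joints"])
```

```text
d [-0.0037, 0.0006, 0.091] w [-0.001, -0.0, 0.0] rows 1.5
[-2.31196781e-02  4.32163443e-01  1.45618774e+00  2.27554906e-04
  1.25379822e+00  5.32620842e-03]
```

View pics/s1.png

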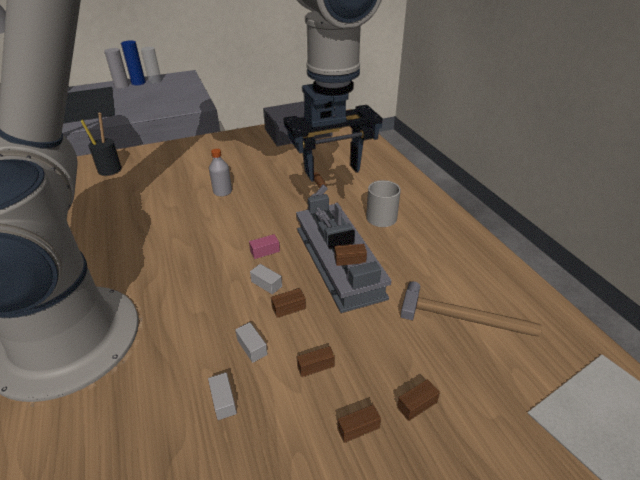

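The gripper hangs above the vise, fingers at about (332,155), lined up across it. The blocks are unchanged. Next I descend and pinch the lever and post.

Request:
step_arm([
  {"dx":-0.004,"dy":0.0035,"dz":0.045,"wx":0,"wy":0,"wz":0,"jaw":100},
  {"dx":-0.004,"dy":0.0035,"dz":0.075,"wx":0,"wy":0,"wz":0,"jaw":100},
  {"dx":-0.004,"dy":0.0035,"dz":0.091,"wx":0,"wy":0,"wz":0,"jaw":100},
  {"dx":-0.004,"dy":0.0035,"dz":0.091,"wx":0,"wy":0,"wz":0,"jaw":60},
  {"dx":-0.004,"dy":0.0035,"dz":0.091,"wx":0,"wy":0,"wz":0,"jaw":45},
  {"dx":-0.004,"dy":0.0035,"dz":0.091,"wx":0,"wy":0,"wz":0,"jaw":38},
  {"dx":-0.004,"dy":0.0035,"dz":0.091,"wx":0,"wy":0,"wz":0,"jaw":25},
  {"dx":-0.004,"dy":0.0035,"dz":0.091,"wx":0,"wy":0,"wz":0,"jaw":25},
  {"dx":-0.004,"dy":0.0035,"dz":0.091,"wx":0,"wy":0,"wz":0,"jaw":25},
  {"dx":-0.004,"dy":0.0035,"dz":0.091,"wx":0,"wy":0,"wz":0,"jaw":25},
], force=30)

```text
t: 3.1
ee_pos: [0.5818, 0.0416, 0.0981]
orientation: [-2.252, -2.188, 0.002]
wrist_force: [-11.0, -0.2, 8.9]
opening: 0.314
grip_force: 30.1
```

Opening is 29 mm, so the lever is fully pressed against the post. Next I slide the jaw open.

Request:
step_arm([
  {"dx":0.004,"dy":-0.001,"dz":0.0,"wx":0,"wy":0,"wz":0,"jaw":25},
  {"dx":0.01,"dy":-0.001,"dz":0.0,"wx":0,"wy":0,"wz":0,"jaw":25},
  {"dx":0.018,"dy":-0.001,"dz":0.0,"wx":0,"wy":0,"wz":0,"jaw":25},
  {"dx":0.026,"dy":-0.001,"dz":0.0,"wx":0,"wy":0,"wz":0,"jaw":25},
  {"dx":0.034,"dy":-0.001,"dz":0.0,"wx":0,"wy":0,"wz":0,"jaw":25},
  {"dx":0.042,"dy":-0.001,"dz":0.0,"wx":0,"wy":0,"wz":0,"jaw":25},
  {"dx":0.048,"dy":-0.001,"dz":0.0,"wx":0,"wy":0,"wz":0,"jaw":25},
  {"dx":0.052,"dy":-0.001,"dz":0.0,"wx":0,"wy":0,"wz":0,"jaw":25},
  {"dx":0.055,"dy":-0.001,"dz":0.0,"wx":0,"wy":0,"wz":0,"jaw":25},
  {"dx":0.055,"dy":-0.001,"dz":0.0,"wx":0,"wy":0,"wz":0,"jaw":25},
])

```text
t: 4.35
ee_pos: [0.5837, 0.097, 0.0982]
orientation: [-2.253, -2.189, -0.001]
wrist_force: [-4.9, 2.8, 6.0]
opening: 0.311
grip_force: 30.1
```

Run:
```python
from h import *
im=get("side");P=cloud(im)
m=(P[...,2]>.088)&(P[...,2]<.1)&(abs(P[...,0]-.58)<.028)
Q=P[m];print("fixed",Q[Q[:,1]<-.1].max(0));Q=Q[(Q[:,1]>-.02)];print("jaw",Q.min(0).round(3))
print(blocks(im))
```

```text
fixed [ 0.60685181 -0.11233448  0.09976338]
jaw [0.552 0.039 0.088]
[([216.0, 153.0], 395.9, 401.9, np.float64(131.6), 23.9, 23.7, -11.7), ([350.0, 254.0], 577.1, -60.6, np.float64(91.4), 63.1, 30.3, -14.9), ([288.0, 300.0], 427.9, -89.7, np.float64(34.0), 63.6, 35.1, 1.5), ([315.0, 358.0], 427.7, -243.2, np.float64(33.6), 63.5, 26.1, -2.0), ([418.0, 397.0], 557.6, -376.5, np.float64(33.5), 64.9, 31.0, 11.3), ([359.0, 420.0], 448.7, -378.1, np.float64(33.7), 64.8, 27.5, 0.4)]
```

Request:
step_arm([
  {"dx":0.004,"dy":0,"dz":0.0,"wx":0,"wy":0,"wz":0,"jaw":25},
  {"dx":0.008,"dy":0,"dz":0.0,"wx":0,"wy":0,"wz":0,"jaw":25},
  {"dx":0.01,"dy":0,"dz":0.0,"wx":0,"wy":0,"wz":0,"jaw":25},
  {"dx":0.01,"dy":0,"dz":0.0,"wx":0,"wy":0,"wz":0,"jaw":25},
])

```text
t: 4.9
ee_pos: [0.584, 0.1052, 0.0981]
orientation: [2.252, 2.188, -0.002]
wrist_force: [-6.2, -12.3, 6.8]
opening: 0.313
grip_force: 30.1
```

The jaw hit its stop, so it is fully open. I'll release, lift, and go above block a.

Request:
step_arm([
  {"dx":-0.002,"dy":0,"dz":0.0,"wx":0,"wy":0,"wz":0,"jaw":60},
  {"dx":-0.002,"dy":-0.003,"dz":0.0,"wx":0,"wy":0,"wz":0,"jaw":100},
  {"dx":-0.002,"dy":-0.003,"dz":0.0,"wx":0,"wy":0,"wz":0,"jaw":100},
  {"dx":-0.002,"dy":-0.003,"dz":-0.05,"wx":0,"wy":0,"wz":0,"jaw":100},
  {"dx":-0.002,"dy":-0.003,"dz":-0.09,"wx":0,"wy":0,"wz":0,"jaw":100},
  {"dx":-0.06,"dy":-0.002,"dz":-0.09,"wx":0,"wy":0,"wz":0.1,"jaw":100},
  {"dx":-0.12,"dy":-0.002,"dz":-0.09,"wx":0,"wy":0,"wz":0.223,"jaw":100},
  {"dx":-0.162,"dy":-0.002,"dz":-0.09,"wx":0,"wy":0,"wz":0.223,"jaw":100},
  {"dx":-0.162,"dy":-0.002,"dz":-0.09,"wx":0,"wy":0,"wz":0.223,"jaw":100},
  {"dx":-0.162,"dy":-0.002,"dz":-0.09,"wx":0,"wy":0,"wz":0.223,"jaw":100},
], force=15)

```text
t: 6.15
ee_pos: [0.5778, -0.055, 0.1877]
orientation: [2.483, 1.924, 0.001]
wrist_force: [0.3, 1.0, -0.4]
opening: 1.004
grip_force: 0.0
```

Run:
```python
from h import *
im=get("side");print(blocks(im));mv([.5773,-.0564,.064],-14.5)
im=get("side");P=cloud(im)
m=(P[...,2]>.085)&(P[...,2]<.1)&(abs(P[...,0]-.58)<.028)
Q=P[m];Q=Q[(Q[:,1]>-.02)];print("jaw",Q.min(0).round(3))
```

```text
[([216.0, 153.0], 395.3, 403.7, np.float64(132.0), 25.9, 23.4, -69.9), ([317.0, 179.0], 606.4, 199.3, np.float64(111.6), 51.6, 13.2, 75.4), ([350.0, 254.0], 577.0, -61.4, np.float64(91.3), 63.3, 30.9, -11.6), ([288.0, 300.0], 428.0, -89.3, np.float64(34.0), 63.5, 35.3, 1.4), ([315.0, 358.0], 427.9, -243.1, np.float64(33.7), 63.4, 25.8, -1.1), ([418.0, 397.0], 557.6, -376.9, np.float64(33.6), 64.7, 31.2, 10.2), ([358.0, 420.0], 448.8, -378.0, np.float64(33.7), 63.9, 27.3, 1.1)]
d [-0.0019, -0.0001, 0.1236] w [0.001, -0.0, 0.002] rows 2.0
jaw [0.552 0.046 0.085]
```

Request:
step_arm([
  {"dx":-0.002,"dy":0,"dz":0.06,"wx":0,"wy":0,"wz":0,"jaw":100},
  {"dx":-0.002,"dy":0,"dz":0.1,"wx":0,"wy":0,"wz":0,"jaw":100},
  {"dx":-0.002,"dy":0,"dz":0.123,"wx":0,"wy":0,"wz":0,"jaw":100},
  {"dx":-0.002,"dy":0,"dz":0.123,"wx":0,"wy":0,"wz":0,"jaw":100},
  {"dx":-0.002,"dy":0,"dz":0.123,"wx":0,"wy":0,"wz":0,"jaw":75},
  {"dx":-0.002,"dy":0,"dz":0.123,"wx":0,"wy":0,"wz":0,"jaw":60},
  {"dx":-0.002,"dy":0,"dz":0.123,"wx":0,"wy":0,"wz":0,"jaw":60},
  {"dx":-0.002,"dy":0,"dz":0.123,"wx":0,"wy":0,"wz":0,"jaw":60},
], force=15)

```text
t: 7.25
ee_pos: [0.5772, -0.0574, 0.0646]
orientation: [2.483, 1.924, 0.001]
wrist_force: [0.1, 0.9, 0.6]
opening: 0.609
grip_force: 0.0
```

Run:
```python
from h import *
mv([.5763,-.0953,.068],-1.7)
```

```text
d [-0.037, 0.0086, -0.0034] w [0.001, 0.0, -0.222] rows 1.2
```

Run:
```python
from h import *
im=get("side");print(blocks(im))
c=im["pixels"][140:320,240:460];cv2.imwrite("pics/v1.png",cv2.resize(c[:,:,::-1],None,fx=3,fy=3,interpolation=cv2.INTER_CUBIC))
```

```text
[([216.0, 153.0], 395.7, 401.5, np.float64(131.9), 24.1, 23.5, -0.9), ([318.0, 179.0], 609.1, 200.1, np.float64(111.4), 53.8, 16.9, 88.7), ([351.0, 254.0], 576.0, -60.1, np.float64(91.6), 61.0, 31.6, -13.3), ([288.0, 300.0], 428.1, -88.0, np.float64(34.0), 63.0, 35.4, 0.5), ([315.0, 358.0], 428.0, -243.1, np.float64(33.8), 63.6, 26.5, -1.1), ([418.0, 397.0], 557.5, -376.6, np.float64(33.6), 65.0, 30.4, 10.7), ([359.0, 420.0], 448.8, -377.6, np.float64(33.6), 64.2, 27.5, 1.7)]
```

View pics/v1.png

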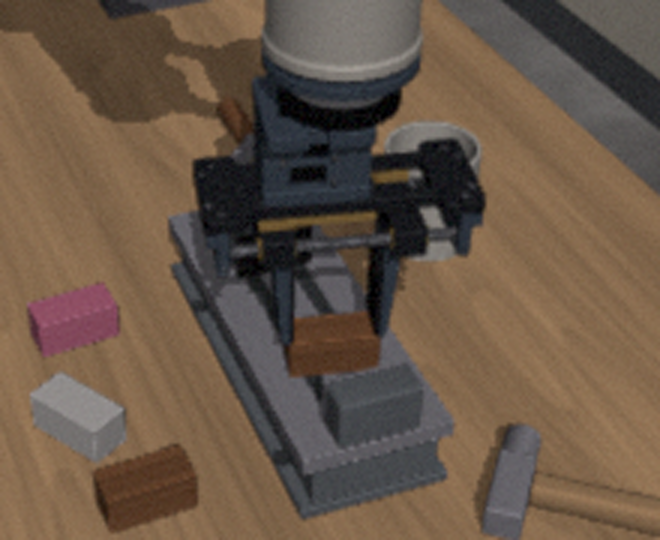

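Run:
```python
from h import *
for n in("side","top"):
    im=get(n);P=cloud(im)
    for z in(.07,.08,.09,.1,.11,.12,.13):
        m=(abs(P[...,2]-z)<.005)&(abs(P[...,1]+.055)<.045)&(abs(P[...,0]-.577)<.08)
        px=im["pixels"].astype(int); m&=(px[...,0]<px[...,2]+5)
        for s in(P[m&(P[...,0]<.57)],P[m&(P[...,0]>=.58)]):
            if len(s)>3: print(n,z,len(s),(s.min(0)*1000).round(),(s.max(0)*1000).round())
print(r.get_obs())
```

```text
side 0.1 18 [538. -68.  96.] [545. -36. 105.]
side 0.1 21 [601. -83.  96.] [608. -54. 105.]
side 0.11 22 [537. -69. 105.] [546. -40. 115.]
side 0.11 26 [600. -85. 105.] [609. -57. 115.]
side 0.12 26 [536. -69. 115.] [546. -32. 125.]
side 0.12 24 [600. -85. 115.] [609. -61. 125.]
side 0.13 26 [534. -69. 126.] [546. -35. 135.]
side 0.13 29 [599. -85. 125.] [611. -61. 135.]
{'t': 7.4, 'joints': array([-2.02048177e-01,  5.76874505e-01,  1.59206852e+00,  1.91763188e-05,
        9.72202531e-01,  5.00848200e-02]), 'qvel': array([-0.0008256 ,  0.00190112, -0.00120025, -0.00105441,  0.00084605,
       -0.00019123]), 'joint_torque': array([-1.10910153e-01, -8.21917176e+01, -2.75051916e+01,  4.27686295e-02,
       -3.86209097e-01, -3.28278613e-03]), 'ee_pos': array([ 0.57716305, -0.05738426,  0.06456824]), 'orientation': array([2.48287095e+00, 1.92428935e+00, 4.76309595e-04]), 'wrist_force': array([-1.10141795,  0.58659064,  5.22643531]), 'wrist_torque': array([-0.03420472,  0.34873825,  0.06668799]), 'grip_force': 3.0957995960488915, 'opening': 0.6039240453351892}
```

Run:
```python
from h import *
im=get("side")
def proj(im,p):
    q=np.linalg.inv(im["T"])@np.r_[p,1];K=im["mtx"];return (K[0,0]*q[0]/-q[2]+K[0,2],K[1,1]*-q[1]/-q[2]+K[1,2])
for x in(-.05,0,.05):print(proj(im,[.5796+x,.0457,.188]))
print("now")
for x in(-.028,.028):print((np.array(proj(im,[.577+x,-.057,.0646]))-[240,140])*3,(np.array(proj(im,[.577+x,-.057,.0926]))-[240,140])*3)
P=cloud(im);m=(abs(P[...,1]+.055)<.05)&(abs(P[...,0]-.537)<.012)&(P[...,2]>.062)
print(np.sort(P[m][:,2])[:10])
```

```text
(np.float64(309.2600397984295), np.float64(188.60405771759412))
(np.float64(331.36953159990844), np.float64(183.71875033929385))
(np.float64(352.8545280029485), np.float64(178.97143129673202))
now
[289.68562882 362.7558264 ] [290.20960385 332.09169273]
[362.11815066 343.00809504] [363.9383367  312.48537707]
[0.06213187 0.06270034 0.06309531 0.06372204 0.06483165 0.06576929
 0.0667329  0.06705364 0.06782294 0.06864334]
```

Run:
```python
from h import *
im=get("side");P=cloud(im)
for u in(333,335,337,366,368):
    print(u,[(v,(P[v,u]*1000).round().astype(int).tolist(),im["pixels"][v,u].tolist()) for v in range(216,270,4)])
t=get("top");p=cloud(t);m=(p[...,2]>.1)&(abs(p[...,1]+.057)<.03)&(abs(p[...,0]-.577)<.12)
print(np.percentile(p[m],[1,50,99],axis=0).round(3))
```

```text
333 [(216, [534, -71, 194], [100, 80, 49]), (220, [529, -82, 193], [21, 23, 27]), (224, [529, -83, 185], [17, 23, 24]), (228, [528, -85, 177], [20, 17, 24]), (232, [537, -65, 151], [46, 54, 60]), (236, [537, -65, 141], [46, 52, 63]), (240, [537, -65, 130], [42, 46, 57]), (244, [537, -65, 120], [42, 47, 55]), (248, [538, -64, 109], [33, 40, 43]), (252, [556, -22, 60], [52, 52, 55]), (256, [551, -34, 59], [96, 95, 97]), (260, [546, -46, 59], [100, 97, 103]), (264, [541, -57, 58], [99, 99, 102]), (268, [536, -68, 58], [103, 100, 105])]
335 [(216, [537, -72, 194], [79, 61, 39]), (220, [532, -85, 195], [26, 21, 24]), (224, [532, -85, 185], [22, 24, 29]), (228, [531, -87, 177], [16, 14, 21]), (232, [541, -65, 149], [43, 51, 58]), (236, [541, -66, 140], [43, 50, 62]), (240, [541, -65, 129], [42, 51, 57]), (244, [542, -64, 118], [46, 50, 61]), (248, [541, -66, 109], [48, 56, 63]), (252, [540, -68, 100], [45, 53, 62]), (256, [546, -55, 78], [34, 21, 11]), (260, [546, -57, 68], [58, 52, 53]), (264, [544, -60, 60], [96, 93, 98]), (268, [540, -70, 58], [98, 96, 100])]
337 [(216, [541, -74, 194],
[... 946 characters left out ...]
0], [88, 77, 76]), (264, [584, -122, 98], [67, 72, 75]), (268, [579, -132, 97], [68, 68, 74])]
368 [(216, [603, -82, 182], [19, 11, 9]), (220, [595, -98, 186], [66, 65, 69]), (224, [603, -83, 164], [23, 31, 36]), (228, [604, -83, 154], [43, 48, 55]), (232, [605, -82, 143], [41, 47, 55]), (236, [605, -83, 134], [45, 51, 60]), (240, [606, -83, 123], [48, 51, 61]), (244, [606, -83, 112], [45, 52, 61]), (248, [607, -83, 101], [49, 56, 62]), (252, [625, -51, 60], [93, 93, 98]), (256, [621, -60, 57], [95, 94, 97]), (260, [615, -73, 58], [97, 95, 99]), (264, [588, -122, 97], [66, 69, 72]), (268, [582, -134, 98], [74, 75, 79])]
[[ 0.458 -0.087  0.345]
 [ 0.548 -0.056  0.488]
 [ 0.618 -0.028  0.591]]
```

The fingertips sit at z≈0.094, on top of the block, while the state reports TCP z = 0.065. The tips are really about 28 mm higher than reported, so I'll correct for that and watch the force.

Request:
step_arm([
  {"dx":0,"dy":0,"dz":-0.006,"wx":0,"wy":0,"wz":0,"jaw":100},
  {"dx":0,"dy":0,"dz":-0.006,"wx":0,"wy":0,"wz":0,"jaw":100},
  {"dx":0,"dy":0,"dz":-0.006,"wx":0,"wy":0,"wz":0,"jaw":100},
  {"dx":0.001,"dy":0,"dz":0.01,"wx":0,"wy":0,"wz":0,"jaw":100},
  {"dx":0.001,"dy":0,"dz":0.018,"wx":0,"wy":0,"wz":0,"jaw":100},
  {"dx":0.001,"dy":0,"dz":0.023,"wx":0,"wy":0,"wz":0,"jaw":100},
  {"dx":0.001,"dy":0,"dz":0.023,"wx":0,"wy":0,"wz":0,"jaw":100},
])

```text
t: 8.43
ee_pos: [0.5769, -0.0563, 0.0406]
orientation: [-2.482, -1.924, 0.001]
wrist_force: [0.1, 0.1, 0.7]
opening: 1.003
grip_force: 0.0
```

Run:
```python
from h import *
im=get("side");P=cloud(im);print(r.get_obs()["opening"])
for u in(328,330,332,334,370,374,376):
    print(u,[(v,(P[v,u]*1000).round().astype(int).tolist()) for v in range(240,274,4)])
print(blocks(im)[2])
```

```text
1.0006166790247004
328 [(240, [531, -53, 123]), (244, [529, -59, 118]), (248, [528, -60, 109]), (252, [527, -62, 100]), (256, [529, -59, 87]), (260, [529, -58, 74]), (264, [531, -53, 58]), (268, [526, -65, 59]), (272, [523, -74, 56])]
330 [(240, [565, 18, 60]), (244, [560, 5, 60]), (248, [555, -6, 59]), (252, [549, -20, 60]), (256, [545, -31, 58]), (260, [540, -43, 59]), (264, [536, -53, 58]), (268, [530, -67, 60]), (272, [-9223372036854775808, -9223372036854775808, -9223372036854775808])]
332 [(240, [570, 17, 60]), (244, [564, 3, 60]), (248, [558, -11, 62]), (252, [554, -21, 60]), (256, [549, -32, 59]), (260, [544, -44, 58]), (264, [539, -55, 58]), (268, [534, -68, 59]), (272, [530, -78, 58])]
334 [(240, [573, 13, 62]), (244, [570, 5, 57]), (248, [550, -41, 87]), (252, [549, -43, 78]), (256, [549, -44, 68]), (260, [548, -46, 59]), (264, [542, -59, 60]), (268, [539, -68, 57]), (272, [533, -81, 59])]
370 [(240, [625, -57, 98]), (244, [623, -61, 91]), (248, [623, -63, 81]), (252, [-9223372036854775808, -9223372036854775808, -9223372036854775808]), (256, [624, -63, 59]), (260, [618, -75, 59]), (264, [591, -125, 98]), (268, [586, -135, 98]), (272, [583, -142, 94])]
374 [(240, [618, -85, 120]), (244, [620, -84, 108]), (248, [620, -85, 99]), (252, [621, -85, 88]), (256, [621, -85, 77]), (260, [604, -116, 97]), (264, [598, -128, 98]), (268, [594, -136, 96]), (272, [590, -144, 93])]
376 [(240, [621, -88, 122]), (244, [622, -88, 111]), (248, [624, -87, 99]), (252, [623, -88, 90]), (256, [625, -86, 77]), (260, [630, -81, 60]), (264, [602, -129, 98]), (268, [596, -140, 98]), (272, [595, -144, 92])]
([350.0, 254.0], 577.3, -59.4, np.float64(91.4), 62.3, 30.8, -14.1)<stdin>:4: RuntimeWarning: invalid value encountered in cast
```

Request:
step_arm([
  {"dx":0,"dy":0,"dz":0.005,"wx":0,"wy":0,"wz":0,"jaw":100},
  {"dx":0,"dy":0,"dz":0.005,"wx":0,"wy":0,"wz":0,"jaw":75},
  {"dx":0,"dy":0,"dz":0.005,"wx":0,"wy":0,"wz":0,"jaw":60},
  {"dx":0,"dy":0,"dz":0.005,"wx":0,"wy":0,"wz":0,"jaw":60},
  {"dx":0,"dy":0,"dz":0.005,"wx":0,"wy":0,"wz":0,"jaw":60},
  {"dx":0,"dy":0,"dz":0.005,"wx":0,"wy":0,"wz":0,"jaw":60},
])

```text
t: 9.22
ee_pos: [0.5774, -0.0564, 0.0364]
orientation: [2.483, 1.925, 0.0]
wrist_force: [0.0, 0.3, 2.2]
opening: 0.7
grip_force: 15.0
```

Run:
```python
from h import *
mv([.5763,-.0935,.039],-1.7)
```

```text
d [-0.0362, 0.0082, -0.0026] w [0.0, 0.0, -0.222] rows 1.2
```

Request:
step_arm([
  {"dx":0,"dy":0,"dz":-0.003,"wx":0,"wy":0,"wz":0,"jaw":60},
  {"dx":-0.015,"dy":0.003,"dz":-0.003,"wx":0,"wy":0,"wz":-0.11,"jaw":60},
  {"dx":-0.03,"dy":0.007,"dz":-0.003,"wx":0,"wy":0,"wz":-0.222,"jaw":60},
  {"dx":-0.036,"dy":0.008,"dz":-0.003,"wx":0,"wy":0,"wz":-0.222,"jaw":60},
  {"dx":-0.038,"dy":0.0085,"dz":-0.003,"wx":0,"wy":0,"wz":-0.222,"jaw":60},
  {"dx":-0.038,"dy":0.0085,"dz":-0.003,"wx":0,"wy":0,"wz":-0.222,"jaw":60},
])

```text
t: 9.98
ee_pos: [0.5759, -0.095, 0.0392]
orientation: [-2.256, -2.186, 0.0]
wrist_force: [-0.4, -0.1, -1.4]
opening: 0.699
grip_force: 15.0
```

Not yet in contact. I'll creep on until the force rises.

Request:
step_arm([
  {"dx":-0.001,"dy":0,"dz":0,"wx":0,"wy":0,"wz":0,"jaw":60},
  {"dx":-0.002,"dy":0,"dz":0,"wx":0,"wy":0,"wz":0,"jaw":60},
  {"dx":-0.003,"dy":0,"dz":0,"wx":0,"wy":0,"wz":0,"jaw":60},
  {"dx":-0.003,"dy":0,"dz":0,"wx":0,"wy":0,"wz":0,"jaw":60},
])

```text
t: 10.48
ee_pos: [0.576, -0.097, 0.0392]
orientation: [-2.254, -2.187, -0.002]
wrist_force: [1.5, 10.6, 1.1]
opening: 0.699
grip_force: 15.0
```

Request:
step_arm([
  {"dx":0,"dy":0,"dz":0.003,"wx":0,"wy":0,"wz":0,"jaw":60},
  {"dx":0,"dy":0,"dz":0.003,"wx":0,"wy":0,"wz":0,"jaw":60},
  {"dx":0,"dy":0,"dz":0.003,"wx":0,"wy":0,"wz":0,"jaw":80},
  {"dx":0,"dy":0,"dz":0.003,"wx":0,"wy":0,"wz":0,"jaw":100},
  {"dx":0,"dy":0,"dz":-0.02,"wx":0,"wy":0,"wz":0,"jaw":100},
  {"dx":0,"dy":0,"dz":-0.07,"wx":0,"wy":0,"wz":0,"jaw":100},
  {"dx":0,"dy":-0.05,"dz":-0.12,"wx":0,"wy":0,"wz":0,"jaw":100},
  {"dx":0.008,"dy":-0.1,"dz":-0.12,"wx":0,"wy":0,"wz":-0.047,"jaw":100},
  {"dx":0.008,"dy":-0.149,"dz":-0.12,"wx":0,"wy":0,"wz":-0.047,"jaw":100},
  {"dx":0.008,"dy":-0.149,"dz":-0.12,"wx":0,"wy":0,"wz":-0.047,"jaw":100},
  {"dx":0.008,"dy":-0.149,"dz":-0.12,"wx":0,"wy":0,"wz":-0.047,"jaw":100},
])

```text
t: 11.85
ee_pos: [0.428, -0.0862, 0.1596]
orientation: [2.202, 2.239, 0.001]
wrist_force: [0.9, 0.3, 0.2]
opening: 1.0
grip_force: 0.0
```

Run:
```python
from h import *
for n in("side","top"):
    im=get(n)
    for b in blocks(im): print(n,b[1:])
mv([.4275,-.086,-.020],1)
```

```text
side (395.7, 400.9, np.float64(131.9), 24.7, 23.4, 77.5)
side (574.7, -96.8, np.float64(92.1), 64.8, 27.9, 5.7)
side (428.5, -88.8, np.float64(34.1), 64.4, 34.6, 3.3)
side (428.0, -242.7, np.float64(33.6), 64.2, 26.3, -1.9)
side (557.7, -376.7, np.float64(33.6), 65.3, 31.4, 9.9)
side (448.8, -377.6, np.float64(33.7), 64.5, 27.0, 1.0)
top (608.2, 201.2, np.float64(111.3), 53.2, 14.0, 88.8)
top (556.4, -373.1, np.float64(33.9), 62.8, 30.1, 11.5)
top (447.0, -374.7, np.float64(34.0), 61.5, 25.2, 0.8)
top (393.4, 405.4, np.float64(131.5), 23.2, 23.2, 35.8)
d [0.0002, -0.001, 0.1793] w [0.001, 0.0, -0.0] rows 2.9
```

Request:
step_arm([
  {"dx":0,"dy":0,"dz":0.06,"wx":0,"wy":0,"wz":0,"jaw":100},
  {"dx":0,"dy":-0.001,"dz":0.12,"wx":0,"wy":0,"wz":0,"jaw":100},
  {"dx":0,"dy":-0.001,"dz":0.16,"wx":0,"wy":0,"wz":0,"jaw":100},
  {"dx":0,"dy":-0.001,"dz":0.179,"wx":0,"wy":0,"wz":0,"jaw":100},
  {"dx":0,"dy":-0.001,"dz":0.179,"wx":0,"wy":0,"wz":0,"jaw":75},
  {"dx":0,"dy":-0.001,"dz":0.179,"wx":0,"wy":0,"wz":0,"jaw":60},
  {"dx":0,"dy":-0.001,"dz":0.179,"wx":0,"wy":0,"wz":0,"jaw":60},
  {"dx":0,"dy":-0.001,"dz":0.179,"wx":0,"wy":0,"wz":0,"jaw":60},
  {"dx":0,"dy":-0.001,"dz":0.06,"wx":0,"wy":0,"wz":0,"jaw":60},
  {"dx":0,"dy":-0.001,"dz":0.03,"wx":0,"wy":0,"wz":0,"jaw":60},
  {"dx":0,"dy":-0.001,"dz":0.03,"wx":0,"wy":0,"wz":0,"jaw":60},
], force=20)

```text
t: 13.32
ee_pos: [0.4274, -0.0862, 0.1328]
orientation: [2.199, 2.237, 0.003]
wrist_force: [1.0, 0.1, -0.3]
opening: 0.699
grip_force: 20.0
```

Run:
```python
from h import *
im=get("top")
for b in blocks(im): print(b[1:])
c=im["pixels"][160:290,230:430];cv2.imwrite("pics/v2.png",cv2.resize(c[:,:,::-1],None,fx=4,fy=4,interpolation=cv2.INTER_CUBIC))
im=get("side")
for b in blocks(im): print(b[1:])
c=im["pixels"][180:320,270:410];cv2.imwrite("pics/v3.png",cv2.resize(c[:,:,::-1],None,fx=4,fy=4,interpolation=cv2.INTER_CUBIC))
```

```text
(608.2, 201.8, np.float64(111.3), 52.8, 14.9, 86.0)
(555.8, -372.8, np.float64(33.7), 62.3, 30.5, 10.3)
(447.1, -374.4, np.float64(33.9), 62.3, 27.3, 2.4)
(393.7, 405.2, np.float64(131.6), 23.6, 22.9, 26.7)
(395.0, 401.1, np.float64(131.9), 24.9, 20.4, -33.7)
(574.3, -96.4, np.float64(91.9), 64.8, 25.5, 5.1)
(427.7, -243.1, np.float64(33.7), 63.7, 25.8, -1.6)
(557.3, -376.8, np.float64(33.7), 66.0, 30.7, 11.0)
(448.7, -377.7, np.float64(33.6), 64.1, 26.9, 0.6)
```

View pics/v3.png

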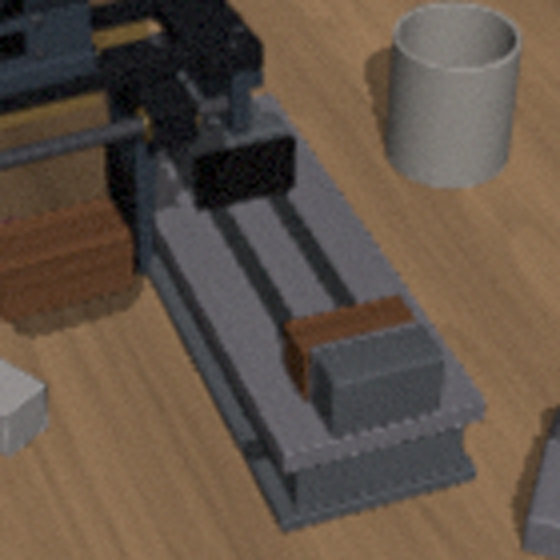

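Block a lies flush against the fixed jaw, crop (345,325), and e is held. Next I carry e to the row.

Request:
step_arm([
  {"dx":0.01,"dy":0.05,"dz":0,"wx":0,"wy":0,"wz":0.047,"jaw":60},
  {"dx":0.02,"dy":0.1,"dz":0,"wx":0,"wy":0,"wz":0.047,"jaw":60},
  {"dx":0.0286,"dy":0.15,"dz":0,"wx":0,"wy":0,"wz":0.047,"jaw":60},
  {"dx":0.0286,"dy":0.15,"dz":0,"wx":0,"wy":0,"wz":0.047,"jaw":60},
  {"dx":0.0286,"dy":0.15,"dz":0.05,"wx":0,"wy":0,"wz":0.047,"jaw":60},
  {"dx":0.0286,"dy":0.15,"dz":0.075,"wx":0,"wy":0,"wz":0.047,"jaw":60},
  {"dx":0.0286,"dy":0.15,"dz":0.091,"wx":0,"wy":0,"wz":0.047,"jaw":60},
  {"dx":0.0286,"dy":0.15,"dz":0.091,"wx":0,"wy":0,"wz":0.047,"jaw":60},
])

```text
t: 14.42
ee_pos: [0.5746, -0.0547, 0.0372]
orientation: [-2.254, -2.187, 0.002]
wrist_force: [1.1, 1.2, -0.4]
opening: 0.701
grip_force: 20.0
```

Request:
step_arm([
  {"dx":-0.005,"dy":0.0025,"dz":0,"wx":0,"wy":0,"wz":0,"jaw":60},
  {"dx":-0.008,"dy":0.0025,"dz":0,"wx":0,"wy":0,"wz":0,"jaw":60},
  {"dx":-0.01,"dy":0.0025,"dz":0,"wx":0,"wy":0,"wz":0,"jaw":60},
  {"dx":-0.012,"dy":0.0025,"dz":0,"wx":0,"wy":0,"wz":0,"jaw":60},
  {"dx":-0.013,"dy":0.0025,"dz":0,"wx":0,"wy":0,"wz":0,"jaw":60},
  {"dx":-0.013,"dy":0.0025,"dz":0,"wx":0,"wy":0,"wz":0,"jaw":60},
])

```text
t: 15.18
ee_pos: [0.5778, -0.0677, 0.0382]
orientation: [-2.254, -2.188, -0.0]
wrist_force: [0.5, 1.5, -0.1]
opening: 0.704
grip_force: 20.0
```

Request:
step_arm([
  {"dx":-0.001,"dy":0,"dz":0,"wx":0,"wy":0,"wz":0,"jaw":60},
  {"dx":-0.002,"dy":0,"dz":0,"wx":0,"wy":0,"wz":0,"jaw":60},
  {"dx":-0.003,"dy":0,"dz":0,"wx":0,"wy":0,"wz":0,"jaw":60},
  {"dx":-0.003,"dy":0,"dz":0,"wx":0,"wy":0,"wz":0,"jaw":60},
])

```text
t: 15.68
ee_pos: [0.5778, -0.0681, 0.0382]
orientation: [-2.253, -2.186, -0.004]
wrist_force: [3.3, 24.5, 2.1]
opening: 0.701
grip_force: 20.0
```

Request:
step_arm([
  {"dx":0.002,"dy":0,"dz":0.002,"wx":0,"wy":0,"wz":0,"jaw":60},
  {"dx":0.002,"dy":0,"dz":0.002,"wx":0,"wy":0,"wz":0,"jaw":72},
  {"dx":0.002,"dy":0,"dz":0.002,"wx":0,"wy":0,"wz":0,"jaw":100},
  {"dx":0.002,"dy":0,"dz":0.002,"wx":0,"wy":0,"wz":0,"jaw":100},
  {"dx":0.002,"dy":0,"dz":-0.05,"wx":0,"wy":0,"wz":0,"jaw":100},
  {"dx":0.002,"dy":0,"dz":-0.1,"wx":0,"wy":0,"wz":0,"jaw":100},
  {"dx":-0.04,"dy":-0.04,"dz":-0.12,"wx":0,"wy":0,"wz":0,"jaw":100},
  {"dx":-0.085,"dy":-0.08,"dz":-0.12,"wx":0,"wy":0,"wz":0,"jaw":100},
  {"dx":-0.13,"dy":-0.12,"dz":-0.12,"wx":0,"wy":0,"wz":0,"jaw":100},
  {"dx":-0.17,"dy":-0.146,"dz":-0.12,"wx":0,"wy":0,"wz":0,"jaw":100},
  {"dx":-0.17,"dy":-0.146,"dz":-0.12,"wx":0,"wy":0,"wz":0,"jaw":100},
  {"dx":-0.17,"dy":-0.146,"dz":-0.12,"wx":0,"wy":0,"wz":0,"jaw":100},
])

```text
t: 17.18
ee_pos: [0.4268, -0.2362, 0.1583]
orientation: [2.255, 2.187, 0.0]
wrist_force: [0.4, -0.3, 1.0]
opening: 1.0
grip_force: 0.0
```

Run:
```python
from h import *
for n in("side","top"):
    im=get(n)
    for b in blocks(im): print(n,b[1:])
mv([.4270,-.2363,-.020],-2)
```

```text
side (394.4, 401.4, np.float64(131.7), 25.2, 23.4, -29.8)
side (584.7, -101.0, np.float64(91.7), 43.2, 12.0, -6.0)
side (427.7, -242.8, np.float64(33.6), 63.4, 26.1, -0.2)
side (557.7, -376.5, np.float64(33.6), 65.4, 30.9, 11.0)
side (448.6, -377.9, np.float64(33.5), 64.0, 26.8, 0.7)
top (607.4, 201.6, np.float64(111.3), 51.9, 15.6, 88.6)
top (574.7, -81.6, np.float64(91.7), 64.2, 59.1, -2.5)
top (425.5, -239.2, np.float64(34.0), 61.1, 23.6, -2.9)
top (393.4, 405.8, np.float64(131.7), 24.1, 22.1, -26.1)
d [-0.0007, -0.0002, 0.1782] w [0.0, -0.0, 0.006] rows 2.9
```

a and e form a 64 x 59 mm rectangle, so they are flush. Next I pick b.

Request:
step_arm([
  {"dx":0,"dy":0,"dz":0.06,"wx":0,"wy":0,"wz":0,"jaw":100},
  {"dx":0,"dy":0,"dz":0.12,"wx":0,"wy":0,"wz":0,"jaw":100},
  {"dx":0,"dy":0,"dz":0.16,"wx":0,"wy":0,"wz":0,"jaw":100},
  {"dx":0,"dy":0,"dz":0.179,"wx":0,"wy":0,"wz":0,"jaw":100},
  {"dx":0,"dy":0,"dz":0.179,"wx":0,"wy":0,"wz":0,"jaw":75},
  {"dx":0,"dy":0,"dz":0.179,"wx":0,"wy":0,"wz":0,"jaw":60},
  {"dx":0,"dy":0,"dz":0.179,"wx":0,"wy":0,"wz":0,"jaw":60},
  {"dx":0,"dy":0,"dz":0.179,"wx":0,"wy":0,"wz":0,"jaw":60},
  {"dx":0,"dy":0,"dz":0.12,"wx":0,"wy":0,"wz":0,"jaw":60},
  {"dx":0,"dy":0,"dz":0.06,"wx":0,"wy":0,"wz":0,"jaw":60},
  {"dx":0,"dy":0,"dz":0.03,"wx":0,"wy":0,"wz":0,"jaw":60},
  {"dx":0,"dy":0,"dz":0.03,"wx":0,"wy":0,"wz":0,"jaw":60},
])

```text
t: 18.77
ee_pos: [0.4279, -0.2372, 0.1309]
orientation: [2.251, 2.184, 0.001]
wrist_force: [0.2, -0.4, -1.8]
opening: 0.701
grip_force: 20.0
```

Run:
```python
from h import *
for n in("side","top"):
    im=get(n)
    for b in blocks(im): print(n,b[1:])
mv([.5783,-.027,.038],-1.7)
```

```text
side (395.0, 401.7, np.float64(131.8), 22.9, 22.2, -54.5)
side (557.4, -376.7, np.float64(33.7), 64.7, 30.6, 11.6)
side (448.7, -378.0, np.float64(33.5), 63.7, 27.4, 0.7)
top (607.4, 200.9, np.float64(111.3), 52.8, 15.8, 88.2)
top (574.7, -81.5, np.float64(91.9), 64.0, 59.0, -2.8)
top (393.6, 405.3, np.float64(130.8), 23.5, 23.4, -52.1)
d [0.2137, 0.1454, 0.0903] w [0.0, 0.0, -0.0] rows 4.4
```

Request:
step_arm([
  {"dx":0.05,"dy":0.035,"dz":0,"wx":0,"wy":0,"wz":0,"jaw":60},
  {"dx":0.1,"dy":0.07,"dz":0,"wx":0,"wy":0,"wz":0,"jaw":60},
  {"dx":0.15,"dy":0.11,"dz":0,"wx":0,"wy":0,"wz":0,"jaw":60},
  {"dx":0.2,"dy":0.145,"dz":0,"wx":0,"wy":0,"wz":0,"jaw":60},
  {"dx":0.2135,"dy":0.1455,"dz":0,"wx":0,"wy":0,"wz":0,"jaw":60},
  {"dx":0.2135,"dy":0.1455,"dz":0,"wx":0,"wy":0,"wz":0,"jaw":60},
  {"dx":0.2135,"dy":0.1455,"dz":0.05,"wx":0,"wy":0,"wz":0,"jaw":60},
  {"dx":0.2135,"dy":0.1455,"dz":0.0885,"wx":0,"wy":0,"wz":0,"jaw":60},
  {"dx":0.2135,"dy":0.1455,"dz":0.0885,"wx":0,"wy":0,"wz":0,"jaw":60},
  {"dx":0.2095,"dy":0.1455,"dz":0.0885,"wx":0,"wy":0,"wz":0,"jaw":60},
  {"dx":0.2065,"dy":0.1455,"dz":0.0885,"wx":0,"wy":0,"wz":0,"jaw":60},
  {"dx":0.2065,"dy":0.1455,"dz":0.0885,"wx":0,"wy":0,"wz":0,"jaw":60},
])

```text
t: 20.38
ee_pos: [0.5786, -0.0348, 0.0405]
orientation: [2.254, 2.187, 0.001]
wrist_force: [-0.9, -0.7, -0.5]
opening: 0.703
grip_force: 20.0
```

Request:
step_arm([
  {"dx":-0.001,"dy":0,"dz":0,"wx":0,"wy":0,"wz":0,"jaw":60},
  {"dx":-0.002,"dy":0,"dz":0,"wx":0,"wy":0,"wz":0,"jaw":60},
  {"dx":-0.003,"dy":0,"dz":0,"wx":0,"wy":0,"wz":0,"jaw":60},
  {"dx":-0.003,"dy":0,"dz":0,"wx":0,"wy":0,"wz":0,"jaw":60},
])

```text
t: 20.88
ee_pos: [0.5784, -0.0357, 0.04]
orientation: [-2.254, -2.187, -0.003]
wrist_force: [1.3, 13.6, 4.4]
opening: 0.699
grip_force: 20.0
```

Request:
step_arm([
  {"dx":0.002,"dy":0,"dz":0.002,"wx":0,"wy":0,"wz":0,"jaw":60},
  {"dx":0.002,"dy":0,"dz":0.003,"wx":0,"wy":0,"wz":0,"jaw":72},
  {"dx":0.002,"dy":0,"dz":0.003,"wx":0,"wy":0,"wz":0,"jaw":100},
  {"dx":0.002,"dy":0,"dz":0.003,"wx":0,"wy":0,"wz":0,"jaw":100},
  {"dx":0.002,"dy":0,"dz":-0.05,"wx":0,"wy":0,"wz":0,"jaw":100},
  {"dx":0.002,"dy":0,"dz":-0.1,"wx":0,"wy":0,"wz":0,"jaw":100},
  {"dx":-0.05,"dy":-0.03,"dz":-0.12,"wx":0,"wy":0,"wz":0,"jaw":100},
  {"dx":-0.11,"dy":-0.05,"dz":-0.12,"wx":0,"wy":0,"wz":0,"jaw":100},
  {"dx":-0.17,"dy":-0.07,"dz":-0.12,"wx":0,"wy":0,"wz":0,"jaw":100},
  {"dx":-0.23,"dy":-0.09,"dz":-0.12,"wx":0,"wy":0,"wz":-0.047,"jaw":100},
  {"dx":-0.29,"dy":-0.11,"dz":-0.12,"wx":0,"wy":0,"wz":-0.047,"jaw":100},
  {"dx":-0.338,"dy":-0.1205,"dz":-0.12,"wx":0,"wy":0,"wz":-0.047,"jaw":100},
])

```text
t: 22.38
ee_pos: [0.4463, -0.3736, 0.1599]
orientation: [2.203, 2.239, -0.0]
wrist_force: [0.7, 0.5, -0.2]
opening: 1.0
grip_force: 0.0
```

Run:
```python
from h import *
for n in("side","top"):
    im=get(n)
    for b in blocks(im): print(n,b[1:])
mv([.4479,-.3722,-.020],1)
```

```text
side (394.6, 402.7, np.float64(132.2), 24.6, 23.3, -35.9)
side (557.7, -376.5, np.float64(33.6), 65.9, 30.9, 11.4)
side (449.1, -377.8, np.float64(33.7), 64.3, 27.8, 1.0)
top (607.3, 202.1, np.float64(111.1), 52.4, 17.2, 86.0)
top (575.7, -68.9, np.float64(91.9), 85.0, 62.8, 88.2)
top (573.4, -378.4, np.float64(34.1), 49.3, 21.3, 45.1)
top (393.1, 405.7, np.float64(131.8), 23.6, 23.6, 18.6)
d [0.0045, 0.0016, 0.1797] w [0.0, 0.002, -0.005] rows 2.9
```

Request:
step_arm([
  {"dx":0.0045,"dy":0.0015,"dz":0.06,"wx":0,"wy":0,"wz":0,"jaw":100},
  {"dx":0.0045,"dy":0.0015,"dz":0.12,"wx":0,"wy":0,"wz":0,"jaw":100},
  {"dx":0.0045,"dy":0.0015,"dz":0.16,"wx":0,"wy":0,"wz":0,"jaw":100},
  {"dx":0.0045,"dy":0.0015,"dz":0.179,"wx":0,"wy":0,"wz":0,"jaw":100},
  {"dx":0.0045,"dy":0.0015,"dz":0.179,"wx":0,"wy":0,"wz":0,"jaw":75},
  {"dx":0.0045,"dy":0.0015,"dz":0.179,"wx":0,"wy":0,"wz":0,"jaw":60},
  {"dx":0.0045,"dy":0.0015,"dz":0.179,"wx":0,"wy":0,"wz":0,"jaw":60},
  {"dx":0.0045,"dy":0.0015,"dz":0.179,"wx":0,"wy":0,"wz":0,"jaw":60},
  {"dx":0.0045,"dy":0.0015,"dz":0.12,"wx":0,"wy":0,"wz":0,"jaw":60},
  {"dx":0.0045,"dy":0.0015,"dz":0.06,"wx":0,"wy":0,"wz":0,"jaw":60},
  {"dx":0.0045,"dy":0.0015,"dz":0.03,"wx":0,"wy":0,"wz":0,"jaw":60},
  {"dx":0.0045,"dy":0.0015,"dz":0.03,"wx":0,"wy":0,"wz":0,"jaw":60},
])

```text
t: 23.98
ee_pos: [0.4502, -0.3681, 0.1327]
orientation: [2.199, 2.236, -0.0]
wrist_force: [-0.3, 0.1, -1.4]
opening: 0.7
grip_force: 20.0
```

Run:
```python
from h import *
get("top")
mv([.5790,0.000,.04],-1.7)
```

```text
d [0.3652, 0.1356, 0.0905] w [0.002, 0.002, 0.047] rows 6.4
```

Request:
step_arm([
  {"dx":0.05,"dy":0.02,"dz":0,"wx":0,"wy":0,"wz":0.047,"jaw":60},
  {"dx":0.11,"dy":0.04,"dz":0,"wx":0,"wy":0,"wz":0.047,"jaw":60},
  {"dx":0.17,"dy":0.06,"dz":0,"wx":0,"wy":0,"wz":0.047,"jaw":60},
  {"dx":0.23,"dy":0.08,"dz":0,"wx":0,"wy":0,"wz":0.047,"jaw":60},
  {"dx":0.29,"dy":0.1,"dz":0,"wx":0,"wy":0,"wz":0.047,"jaw":60},
  {"dx":0.345,"dy":0.125,"dz":0,"wx":0,"wy":0,"wz":0.047,"jaw":60},
  {"dx":0.365,"dy":0.1355,"dz":0,"wx":0,"wy":0,"wz":0.047,"jaw":60},
  {"dx":0.365,"dy":0.1355,"dz":0,"wx":0,"wy":0,"wz":0.047,"jaw":60},
  {"dx":0.365,"dy":0.1355,"dz":0.05,"wx":0,"wy":0,"wz":0.047,"jaw":60},
  {"dx":0.365,"dy":0.1355,"dz":0.089,"wx":0,"wy":0,"wz":0.047,"jaw":60},
  {"dx":0.365,"dy":0.1355,"dz":0.089,"wx":0,"wy":0,"wz":0.047,"jaw":60},
  {"dx":0.365,"dy":0.1355,"dz":0.089,"wx":0,"wy":0,"wz":0.047,"jaw":60},
])

```text
t: 25.52
ee_pos: [0.5779, -0.0004, 0.0409]
orientation: [-2.255, -2.187, 0.001]
wrist_force: [-0.2, 0.4, -0.2]
opening: 0.702
grip_force: 20.0
```

Request:
step_arm([
  {"dx":-0.003,"dy":0,"dz":0,"wx":0,"wy":0,"wz":0,"jaw":60},
  {"dx":-0.006,"dy":0,"dz":0,"wx":0,"wy":0,"wz":0,"jaw":60},
  {"dx":-0.007,"dy":0,"dz":0,"wx":0,"wy":0,"wz":0,"jaw":60},
  {"dx":-0.008,"dy":0,"dz":0,"wx":0,"wy":0,"wz":0,"jaw":60},
  {"dx":-0.008,"dy":0,"dz":0,"wx":0,"wy":0,"wz":0,"jaw":60},
])

```text
t: 26.15
ee_pos: [0.5785, -0.0065, 0.0413]
orientation: [-2.255, -2.187, -0.003]
wrist_force: [0.3, 12.2, 4.6]
opening: 0.699
grip_force: 20.0
```

Request:
step_arm([
  {"dx":0.001,"dy":0,"dz":0.002,"wx":0,"wy":0,"wz":0,"jaw":60},
  {"dx":0.001,"dy":0,"dz":0.0025,"wx":0,"wy":0,"wz":0,"jaw":72},
  {"dx":0.001,"dy":0,"dz":0.0025,"wx":0,"wy":0,"wz":0,"jaw":100},
  {"dx":0.001,"dy":0,"dz":0.0025,"wx":0,"wy":0,"wz":0,"jaw":100},
  {"dx":0.001,"dy":0,"dz":-0.05,"wx":0,"wy":0,"wz":0,"jaw":100},
  {"dx":-0.01,"dy":0,"dz":-0.1,"wx":0,"wy":0,"wz":0,"jaw":100},
  {"dx":-0.07,"dy":0,"dz":-0.12,"wx":0,"wy":0,"wz":-0.05,"jaw":100},
  {"dx":-0.13,"dy":-0.005,"dz":-0.12,"wx":0,"wy":0,"wz":-0.1,"jaw":100},
  {"dx":-0.19,"dy":-0.008,"dz":-0.12,"wx":0,"wy":0,"wz":-0.15,"jaw":100},
  {"dx":-0.25,"dy":-0.011,"dz":-0.12,"wx":0,"wy":0,"wz":-0.222,"jaw":100},
  {"dx":-0.31,"dy":-0.011,"dz":-0.12,"wx":0,"wy":0,"wz":-0.222,"jaw":100},
  {"dx":-0.3655,"dy":-0.011,"dz":-0.12,"wx":0,"wy":0,"wz":-0.222,"jaw":100},
])

```text
t: 27.65
ee_pos: [0.5556, -0.375, 0.1608]
orientation: [1.999, 2.423, -0.0]
wrist_force: [0.7, 0.2, 0.3]
opening: 0.999
grip_force: 0.0
```

Run:
```python
from h import *
for n in("side","top","top"):
    im=get(n)
    for b in blocks(im): print(n,b[1:])
mv([.5565,-.373,-.020],11)
```

```text
side (395.6, 402.7, np.float64(132.1), 23.8, 23.0, 14.0)
side (609.3, 197.5, np.float64(111.8), 55.3, 16.1, 88.0)
side (576.9, -58.2, np.float64(92.0), 110.3, 65.3, 89.1)
side (557.6, -376.4, np.float64(33.7), 66.1, 31.0, 11.2)
top (607.3, 200.9, np.float64(111.5), 52.9, 15.9, 88.6)
top (393.4, 406.1, np.float64(131.8), 23.7, 23.5, 18.2)
top (607.1, 201.7, np.float64(111.4), 52.3, 16.0, 88.4)
top (393.5, 405.1, np.float64(131.8), 24.2, 22.8, -11.2)
d [0.0022, 0.0015, 0.1802] w [-0.0, 0.0, -0.003] rows 2.9
```

Request:
step_arm([
  {"dx":0.002,"dy":0.0015,"dz":0.06,"wx":0,"wy":0,"wz":0,"jaw":100},
  {"dx":0.002,"dy":0.0015,"dz":0.12,"wx":0,"wy":0,"wz":0,"jaw":100},
  {"dx":0.002,"dy":0.0015,"dz":0.16,"wx":0,"wy":0,"wz":0,"jaw":100},
  {"dx":0.002,"dy":0.0015,"dz":0.18,"wx":0,"wy":0,"wz":0,"jaw":100},
  {"dx":0.002,"dy":0.0015,"dz":0.18,"wx":0,"wy":0,"wz":0,"jaw":75},
  {"dx":0.002,"dy":0.0015,"dz":0.18,"wx":0,"wy":0,"wz":0,"jaw":60},
  {"dx":0.002,"dy":0.0015,"dz":0.18,"wx":0,"wy":0,"wz":0,"jaw":60},
  {"dx":0.002,"dy":0.0015,"dz":0.18,"wx":0,"wy":0,"wz":0,"jaw":60},
  {"dx":0.002,"dy":0.0015,"dz":0.12,"wx":0,"wy":0,"wz":0,"jaw":60},
  {"dx":0.002,"dy":0.0015,"dz":0.06,"wx":0,"wy":0,"wz":0,"jaw":60},
  {"dx":0.002,"dy":0.0015,"dz":0.03,"wx":0,"wy":0,"wz":0,"jaw":60},
  {"dx":0.002,"dy":0.0015,"dz":0.03,"wx":0,"wy":0,"wz":0,"jaw":60},
])

```text
t: 29.3
ee_pos: [0.5586, -0.3716, 0.1344]
orientation: [1.995, 2.42, 0.0]
wrist_force: [1.2, 0.1, -0.3]
opening: 0.7
grip_force: 20.0
```

Run:
```python
from h import *
get("top");get("top")
mv([.5795,0.021,.041],-1.7)
```

```text
d [0.3799, 0.0967, 0.0897] w [0.0, 0.0, 0.222] rows 6.4
```

Request:
step_arm([
  {"dx":0.05,"dy":0.012,"dz":0,"wx":0,"wy":0,"wz":0.05,"jaw":60},
  {"dx":0.11,"dy":0.027,"dz":0,"wx":0,"wy":0,"wz":0.1,"jaw":60},
  {"dx":0.17,"dy":0.042,"dz":0,"wx":0,"wy":0,"wz":0.15,"jaw":60},
  {"dx":0.23,"dy":0.057,"dz":0,"wx":0,"wy":0,"wz":0.222,"jaw":60},
  {"dx":0.29,"dy":0.072,"dz":0,"wx":0,"wy":0,"wz":0.222,"jaw":60},
  {"dx":0.35,"dy":0.088,"dz":0,"wx":0,"wy":0,"wz":0.222,"jaw":60},
  {"dx":0.38,"dy":0.0965,"dz":0,"wx":0,"wy":0,"wz":0.222,"jaw":60},
  {"dx":0.38,"dy":0.0965,"dz":0,"wx":0,"wy":0,"wz":0.222,"jaw":60},
  {"dx":0.38,"dy":0.0965,"dz":0.05,"wx":0,"wy":0,"wz":0.222,"jaw":60},
  {"dx":0.38,"dy":0.0965,"dz":0.0897,"wx":0,"wy":0,"wz":0.222,"jaw":60},
  {"dx":0.38,"dy":0.0965,"dz":0.0897,"wx":0,"wy":0,"wz":0.222,"jaw":60},
  {"dx":0.38,"dy":0.0965,"dz":0.0897,"wx":0,"wy":0,"wz":0.222,"jaw":60},
])

```text
t: 30.9
ee_pos: [0.5793, 0.0203, 0.0412]
orientation: [-2.255, -2.187, 0.001]
wrist_force: [-0.8, -0.5, 0.2]
opening: 0.697
grip_force: 20.0
```

Request:
step_arm([
  {"dx":-0.002,"dy":0,"dz":0,"wx":0,"wy":0,"wz":0,"jaw":60},
  {"dx":-0.004,"dy":0,"dz":0,"wx":0,"wy":0,"wz":0,"jaw":60},
  {"dx":-0.006,"dy":0,"dz":0,"wx":0,"wy":0,"wz":0,"jaw":60},
  {"dx":-0.007,"dy":0,"dz":0,"wx":0,"wy":0,"wz":0,"jaw":60},
  {"dx":-0.007,"dy":0,"dz":0,"wx":0,"wy":0,"wz":0,"jaw":60},
])

```text
t: 31.52
ee_pos: [0.5797, 0.0161, 0.0417]
orientation: [-2.254, -2.187, -0.005]
wrist_force: [1.4, 21.3, 5.4]
opening: 0.7
grip_force: 20.0
```

Request:
step_arm([
  {"dx":0.002,"dy":0,"dz":0.002,"wx":0,"wy":0,"wz":0,"jaw":60},
  {"dx":0.002,"dy":0,"dz":0.0028,"wx":0,"wy":0,"wz":0,"jaw":72},
  {"dx":0.002,"dy":0,"dz":0.0028,"wx":0,"wy":0,"wz":0,"jaw":100},
  {"dx":0.002,"dy":0,"dz":0.0028,"wx":0,"wy":0,"wz":0,"jaw":100},
  {"dx":0.002,"dy":0,"dz":-0.05,"wx":0,"wy":0,"wz":0,"jaw":100},
  {"dx":0.002,"dy":0,"dz":-0.1,"wx":0,"wy":0,"wz":0,"jaw":100},
  {"dx":0.05,"dy":0,"dz":-0.12,"wx":0,"wy":0,"wz":0,"jaw":100},
  {"dx":0.089,"dy":0,"dz":-0.12,"wx":0,"wy":0,"wz":0,"jaw":100},
  {"dx":0.089,"dy":0,"dz":-0.12,"wx":0,"wy":0,"wz":0,"jaw":100},
  {"dx":0.089,"dy":0,"dz":-0.12,"wx":0,"wy":0,"wz":0,"jaw":100},
])

```text
t: 32.78
ee_pos: [0.5818, 0.1025, 0.1608]
orientation: [-2.254, -2.188, 0.001]
wrist_force: [-0.5, 0.6, 0.6]
opening: 1.0
grip_force: 0.0
```

Run:
```python
from h import *
for n in("side","top"):
    im=get(n)
    for b in blocks(im): print(n,b[1:])
    if n=="side":
        c=im["pixels"][180:320,270:410];cv2.imwrite("pics/v4.png",cv2.resize(c[:,:,::-1],None,fx=4,fy=4,interpolation=cv2.INTER_CUBIC))
        P=cloud(im)
        m=(P[...,2]>.11)&(P[...,2]<.14)&(abs(P[...,0]-.577)<.045)&(abs(P[...,1]-.1)<.04);print(P[m].min(0),P[m].max(0))
mv([.583,.107,.070],-1.7)
```

```text
side (396.6, 402.4, np.float64(131.9), 26.5, 23.5, -51.3)
side (608.8, 197.6, np.float64(111.7), 54.0, 16.7, 89.1)
side (577.5, -42.4, np.float64(92.0), 140.6, 65.2, 88.3)
[0.54704342 0.08715845 0.11001046] [0.59717771 0.11779286 0.13570572]
top (607.9, 208.6, np.float64(111.6), 38.3, 14.9, -89.8)
top (576.2, -42.7, np.float64(92.0), 137.0, 64.1, 87.9)
d [0.005, 0.001, 0.0908] w [-0.0, 0.0, -0.001] rows 1.5
```

View pics/v4.png

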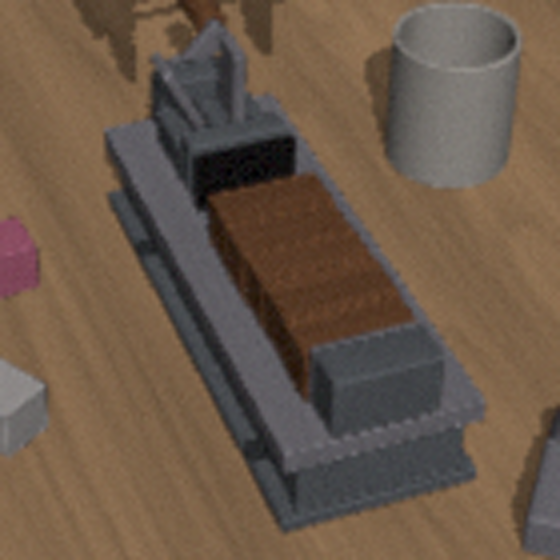

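The row is tidy, 140.6 x 65 mm on the vise axis. Next I pinch the lever.

Request:
step_arm([
  {"dx":0.003,"dy":0.001,"dz":0.04,"wx":0,"wy":0,"wz":0,"jaw":100},
  {"dx":0.003,"dy":0.001,"dz":0.075,"wx":0,"wy":0,"wz":0,"jaw":100},
  {"dx":0.003,"dy":0.001,"dz":0.0905,"wx":0,"wy":0,"wz":0,"jaw":100},
  {"dx":0.003,"dy":0.001,"dz":0.0905,"wx":0,"wy":0,"wz":0,"jaw":60},
  {"dx":0.003,"dy":0.001,"dz":0.0905,"wx":0,"wy":0,"wz":0,"jaw":45},
  {"dx":0.003,"dy":0.001,"dz":0.0905,"wx":0,"wy":0,"wz":0,"jaw":35},
  {"dx":0.003,"dy":0.001,"dz":0.0905,"wx":0,"wy":0,"wz":0,"jaw":25},
  {"dx":0.003,"dy":0.001,"dz":0.0905,"wx":0,"wy":0,"wz":0,"jaw":25},
  {"dx":0.003,"dy":0.001,"dz":0.0905,"wx":0,"wy":0,"wz":0,"jaw":25},
], force=30)

```text
t: 34.0
ee_pos: [0.5813, 0.106, 0.0713]
orientation: [-2.253, -2.187, 0.003]
wrist_force: [-12.3, 0.2, 7.6]
opening: 0.371
grip_force: 5.7
```

Request:
step_arm([
  {"dx":0,"dy":0,"dz":0,"wx":0,"wy":0,"wz":0,"jaw":25},
  {"dx":0,"dy":0,"dz":0,"wx":0,"wy":0,"wz":0,"jaw":25},
  {"dx":0,"dy":0,"dz":0,"wx":0,"wy":0,"wz":0,"jaw":25},
])

```text
t: 34.38
ee_pos: [0.5838, 0.1059, 0.0716]
orientation: [2.254, 2.187, 0.002]
wrist_force: [0.0, -0.6, 8.2]
opening: 0.318
grip_force: 30.1
```

Pressed at 29 mm. Next I slide towards the row.

Request:
step_arm([
  {"dx":-0.004,"dy":0,"dz":0,"wx":0,"wy":0,"wz":0,"jaw":25},
  {"dx":-0.009,"dy":0,"dz":0,"wx":0,"wy":0,"wz":0,"jaw":25},
  {"dx":-0.014,"dy":0,"dz":0,"wx":0,"wy":0,"wz":0,"jaw":25},
  {"dx":-0.018,"dy":0,"dz":0,"wx":0,"wy":0,"wz":0,"jaw":25},
  {"dx":-0.021,"dy":0,"dz":0,"wx":0,"wy":0,"wz":0,"jaw":25},
  {"dx":-0.022,"dy":0,"dz":0,"wx":0,"wy":0,"wz":0,"jaw":25},
  {"dx":-0.022,"dy":0,"dz":0,"wx":0,"wy":0,"wz":0,"jaw":25},
])

```text
t: 35.25
ee_pos: [0.5831, 0.0839, 0.0716]
orientation: [2.254, 2.187, 0.002]
wrist_force: [0.2, -0.6, 8.9]
opening: 0.318
grip_force: 30.1
```

Request:
step_arm([
  {"dx":-0.001,"dy":0,"dz":0,"wx":0,"wy":0,"wz":0,"jaw":25},
  {"dx":-0.0015,"dy":0,"dz":0,"wx":0,"wy":0,"wz":0,"jaw":25},
  {"dx":-0.0015,"dy":0,"dz":0,"wx":0,"wy":0,"wz":0,"jaw":25},
])

```text
t: 35.62
ee_pos: [0.5831, 0.0826, 0.0716]
orientation: [2.254, 2.187, 0.002]
wrist_force: [-0.4, 0.7, 9.7]
opening: 0.318
grip_force: 30.1
```

Request:
step_arm([
  {"dx":-0.001,"dy":0,"dz":0,"wx":0,"wy":0,"wz":0,"jaw":25},
  {"dx":-0.001,"dy":0,"dz":0,"wx":0,"wy":0,"wz":0,"jaw":25},
])

```text
t: 35.88
ee_pos: [0.583, 0.0816, 0.0716]
orientation: [2.254, 2.187, 0.002]
wrist_force: [-0.4, 1.4, 9.0]
opening: 0.319
grip_force: 30.1
```

Request:
step_arm([
  {"dx":-0.001,"dy":0,"dz":0,"wx":0,"wy":0,"wz":0,"jaw":25},
  {"dx":-0.001,"dy":0,"dz":0,"wx":0,"wy":0,"wz":0,"jaw":25},
])

```text
t: 36.12
ee_pos: [0.583, 0.0811, 0.0715]
orientation: [2.254, 2.187, 0.003]
wrist_force: [0.1, 5.7, 8.4]
opening: 0.32
grip_force: 30.1
```

Request:
step_arm([
  {"dx":-0.0005,"dy":0,"dz":0,"wx":0,"wy":0,"wz":0,"jaw":25},
  {"dx":-0.0005,"dy":0,"dz":0,"wx":0,"wy":0,"wz":0,"jaw":25},
])

```text
t: 36.38
ee_pos: [0.583, 0.0809, 0.0716]
orientation: [2.254, 2.188, 0.004]
wrist_force: [0.0, 7.5, 8.0]
opening: 0.32
grip_force: 30.1
```

Contact was felt after 25 mm of travel, as expected. I'll release the lever, lift and go above the crank grip.

Request:
step_arm([
  {"dx":0,"dy":0,"dz":0,"wx":0,"wy":0,"wz":0,"jaw":45},
  {"dx":0,"dy":-0.003,"dz":0,"wx":0,"wy":0,"wz":0,"jaw":75},
  {"dx":0,"dy":-0.003,"dz":0,"wx":0,"wy":0,"wz":0,"jaw":100},
  {"dx":0,"dy":-0.003,"dz":0,"wx":0,"wy":0,"wz":0,"jaw":100},
  {"dx":0,"dy":-0.003,"dz":-0.05,"wx":0,"wy":0,"wz":0,"jaw":100},
  {"dx":0,"dy":-0.003,"dz":-0.09,"wx":0,"wy":0,"wz":0,"jaw":100},
  {"dx":0.06,"dy":0.01,"dz":-0.09,"wx":0,"wy":0,"wz":0,"jaw":60},
  {"dx":0.12,"dy":0.022,"dz":-0.09,"wx":0,"wy":0,"wz":0,"jaw":50},
  {"dx":0.123,"dy":0.022,"dz":-0.09,"wx":0,"wy":0,"wz":0,"jaw":50},
  {"dx":0.123,"dy":0.022,"dz":-0.09,"wx":0,"wy":0,"wz":0,"jaw":50},
])

```text
t: 37.62
ee_pos: [0.608, 0.2022, 0.1606]
orientation: [2.253, 2.189, 0.0]
wrist_force: [-0.6, 0.0, 0.4]
opening: 0.57
grip_force: 0.0
```

Run:
```python
from h import *
im=get("side")
for b in blocks(im): print(b[1:])
c=im["pixels"][140:320,240:420];cv2.imwrite("pics/v5.png",cv2.resize(c[:,:,::-1],None,fx=3,fy=3,interpolation=cv2.INTER_CUBIC))
P=cloud(im)
m=(P[...,2]>.11)&(P[...,2]<.14)&(abs(P[...,0]-.577)<.045)&(abs(P[...,1]-.08)<.035);print(P[m].min(0),P[m].max(0))
im=get("top")
for b in blocks(im): print(b[1:])
mv([.608,.203,.054],-1.7)
```

```text
(396.6, 401.5, np.float64(131.9), 23.5, 22.4, 2.8)
(609.8, 198.9, np.float64(111.6), 57.7, 15.3, 86.9)
(577.5, -41.1, np.float64(92.1), 142.4, 65.6, 89.1)
[0.54740425 0.06268662 0.11014158] [0.59722299 0.09002591 0.13515144]
(576.3, -41.5, np.float64(91.9), 139.5, 63.9, 87.8)
d [0.0019, 0.0, 0.1067] w [0.0, 0.0, -0.001] rows 1.7
```

View pics/v5.png

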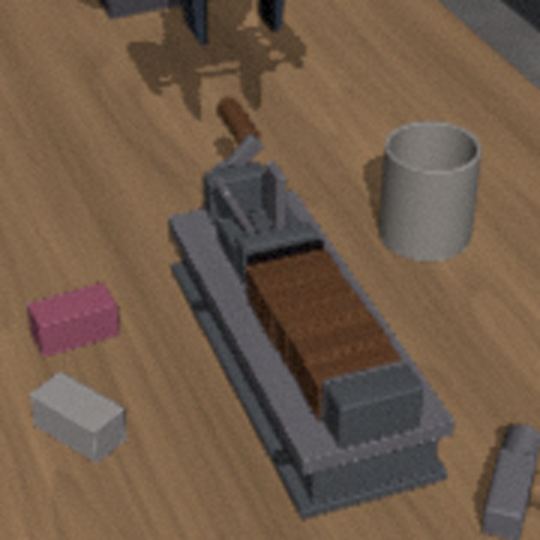

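The jaw touches the row at crop (285,250), and the lever has sprung open. The crank grip is at crop (238,118). Next I grip it.

Request:
step_arm([
  {"dx":0.002,"dy":0.0005,"dz":0.05,"wx":0,"wy":0,"wz":0,"jaw":50},
  {"dx":0.002,"dy":0.0005,"dz":0.09,"wx":0,"wy":0,"wz":0,"jaw":50},
  {"dx":0.002,"dy":0.0005,"dz":0.107,"wx":0,"wy":0,"wz":0,"jaw":50},
  {"dx":0.002,"dy":0.0005,"dz":0.107,"wx":0,"wy":0,"wz":0,"jaw":35},
  {"dx":0.002,"dy":0.0005,"dz":0.107,"wx":0,"wy":0,"wz":0,"jaw":15},
  {"dx":0.002,"dy":0.0005,"dz":0.107,"wx":0,"wy":0,"wz":0,"jaw":15},
  {"dx":0.002,"dy":0.0005,"dz":0.107,"wx":0,"wy":0,"wz":0,"jaw":15},
  {"dx":0.002,"dy":0.0005,"dz":0.107,"wx":0,"wy":0,"wz":0,"jaw":15},
], force=20)

```text
t: 38.72
ee_pos: [0.61, 0.2044, 0.055]
orientation: [2.253, 2.187, 0.004]
wrist_force: [2.8, -0.5, 6.8]
opening: 0.213
grip_force: 20.0
```

Run:
```python
import numpy as np
from h import *
o=r.get_obs();print(o["ee_pos"],o["wrist_force"],o["opening"],o["grip_force"])
t0=-0.715
for t in np.arange(t0,4.4,.3): print(round(t,2),"dy",round(-35*(np.sin(t)-np.sin(t0)),1),"dz",round(-35*(np.cos(t)-np.cos(t0)),1))
```

```text
[0.60996018 0.20436042 0.05495347] [ 2.77439963 -0.46164586  6.75209   ] 0.21254292782622677 20.00133454799652
-0.72 dy -0.0 dz -0.0
-0.42 dy -8.8 dz -5.6
-0.12 dy -18.9 dz -8.3
0.18 dy -29.4 dz -8.0
0.48 dy -39.3 dz -4.5
0.78 dy -47.7 dz 1.7
1.08 dy -53.9 dz 10.1
1.39 dy -57.3 dz 20.0
1.68 dy -57.7 dz 30.4
1.98 dy -55.0 dz 40.5
2.28 dy -49.4 dz 49.4
2.58 dy -41.4 dz 56.1
2.88 dy -31.8 dz 60.3
3.18 dy -21.4 dz 61.4
3.49 dy -11.2 dz 59.4
3.78 dy -1.9 dz 54.4
4.08 dy 5.4 dz 47.0
4.38 dy 10.2 dz 37.7
```

Request:
step_arm([
  {"dx":0,"dy":-0.0088,"dz":-0.0056,"wx":0,"wy":0,"wz":0,"jaw":15},
  {"dx":0,"dy":-0.0189,"dz":-0.0083,"wx":0,"wy":0,"wz":0,"jaw":15},
  {"dx":0,"dy":-0.0294,"dz":-0.008,"wx":0,"wy":0,"wz":0,"jaw":15},
  {"dx":0,"dy":-0.0393,"dz":-0.0045,"wx":0,"wy":0,"wz":0,"jaw":15},
  {"dx":0,"dy":-0.0477,"dz":0.0017,"wx":0,"wy":0,"wz":0,"jaw":15},
  {"dx":0,"dy":-0.0539,"dz":0.0101,"wx":0,"wy":0,"wz":0,"jaw":15},
  {"dx":0,"dy":-0.0573,"dz":0.02,"wx":0,"wy":0,"wz":0,"jaw":15},
  {"dx":0,"dy":-0.0577,"dz":0.0304,"wx":0,"wy":0,"wz":0,"jaw":15},
])

```text
t: 39.72
ee_pos: [0.552, 0.2062, 0.023]
orientation: [2.253, 2.187, 0.003]
wrist_force: [9.7, -0.5, 4.7]
opening: 0.215
grip_force: 20.0
```

Run:
```python
from h import *
im=get("side")
for b in blocks(im): print(b[1:])
o=r.get_obs();print(o["ee_pos"],o["wrist_force"],o["opening"])
```

```text
(395.9, 402.5, np.float64(132.1), 25.4, 21.1, 16.8)
(554.2, 200.6, np.float64(80.7), 58.0, 16.5, 78.2)
(577.3, -43.0, np.float64(92.0), 141.7, 64.9, 88.8)
[0.55228054 0.20616587 0.02187718] [ 8.30338294  1.70500902 -0.46871983] 0.2144783013666857
```

Request:
step_arm([
  {"dx":0,"dy":0.0037,"dz":0.0101,"wx":0,"wy":0,"wz":0,"jaw":15},
  {"dx":0,"dy":0.0093,"dz":0.019,"wx":0,"wy":0,"wz":0,"jaw":15},
  {"dx":0,"dy":0.017,"dz":0.0257,"wx":0,"wy":0,"wz":0,"jaw":15},
  {"dx":0,"dy":0.0265,"dz":0.0299,"wx":0,"wy":0,"wz":0,"jaw":15},
  {"dx":0,"dy":0.0363,"dz":0.031,"wx":0,"wy":0,"wz":0,"jaw":15},
  {"dx":0,"dy":0.0465,"dz":0.029,"wx":0,"wy":0,"wz":0,"jaw":15},
  {"dx":0,"dy":0.0558,"dz":0.024,"wx":0,"wy":0,"wz":0,"jaw":15},
  {"dx":0,"dy":0.0631,"dz":0.0166,"wx":0,"wy":0,"wz":0,"jaw":15},
  {"dx":0,"dy":0.0675,"dz":0.0073,"wx":0,"wy":0,"wz":0,"jaw":15},
  {"dx":0,"dy":0.0675,"dz":0.0073,"wx":0,"wy":0,"wz":0,"jaw":15},
])

```text
t: 41.02
ee_pos: [0.6194, 0.204, 0.016]
orientation: [2.254, 2.187, 0.002]
wrist_force: [5.6, 2.6, -1.6]
opening: 0.215
grip_force: 20.0
```

Run:
```python
from h import *
im=get("side")
for b in blocks(im): print(b[1:])
P=cloud(im)
m=(P[...,2]>.11)&(P[...,2]<.14)&(abs(P[...,0]-.577)<.045)&(abs(P[...,1]-.08)<.035);print(P[m].min(0),P[m].max(0))
o=r.get_obs();print(o["ee_pos"],o["wrist_force"],o["opening"])
```

```text
(396.2, 402.4, np.float64(132.2), 28.0, 23.8, 81.3)
(577.7, -42.7, np.float64(92.1), 143.4, 65.0, 88.3)
[0.54714328 0.05886106 0.11002449] [0.59770471 0.08940854 0.13477726]
[0.61931258 0.20399756 0.01584194] [ 6.87759928  3.14633745 -1.63255643] 0.21545180771635622
```

Request:
step_arm([
  {"dx":0,"dy":0.001,"dz":-0.0052,"wx":0,"wy":0,"wz":0,"jaw":15},
  {"dx":0,"dy":0.001,"dz":-0.0103,"wx":0,"wy":0,"wz":0,"jaw":15},
  {"dx":0,"dy":0.001,"dz":-0.0155,"wx":0,"wy":0,"wz":0,"jaw":15},
  {"dx":0,"dy":0.0,"dz":-0.0207,"wx":0,"wy":0,"wz":0,"jaw":15},
  {"dx":0,"dy":0.0,"dz":-0.0207,"wx":0,"wy":0,"wz":0,"jaw":15},
])

```text
t: 41.7
ee_pos: [0.6204, 0.204, 0.0372]
orientation: [2.253, 2.186, 0.005]
wrist_force: [10.4, 2.3, 3.1]
opening: 0.215
grip_force: 20.0
```

Run:
```python
from h import *
im=get("side")
c=im["pixels"][140:320,240:420];c=cv2.resize(c[:,:,::-1],None,fx=3,fy=3,interpolation=cv2.INTER_CUBIC)
a=cv2.imread("pics/v5.png");g=lambda i:cv2.cvtColor(i,cv2.COLOR_BGR2GRAY).astype(np.float32)
T=im["T"];K=im["mtx"]
def pr(p):
    q=np.linalg.inv(T)@np.r_[p,1];return np.array([K[0,0]*q[0]/-q[2],K[1,1]*q[1]/q[2]])*3
print("px for -1mm",pr([.58,.075,.12])-pr([.58,.076,.12]))
for (x0,x1,y0,y1) in((205,305,165,250),(300,450,370,460)):
    tpl=g(a)[y0+15:y1-15,x0+15:x1-15];R=cv2.matchTemplate(g(c)[y0:y1,x0:x1],tpl,cv2.TM_CCOEFF_NORMED);_,v,_,l=cv2.minMaxLoc(R);print(v,l[0]-15,l[1]-15)
for b in blocks(im): print(b[1:])
cv2.imwrite("pics/v6.png",c)
```

```text
px for -1mm [0.5047972  0.68997988]
0.9255303740501404 2 3
0.9811960458755493 0 0
(396.1, 401.8, np.float64(131.5), 28.0, 23.8, 80.3)
(622.5, 196.0, np.float64(95.3), 51.1, 16.1, 76.0)
(576.7, -40.9, np.float64(92.1), 141.0, 65.4, 89.0)
```

View pics/v6.png

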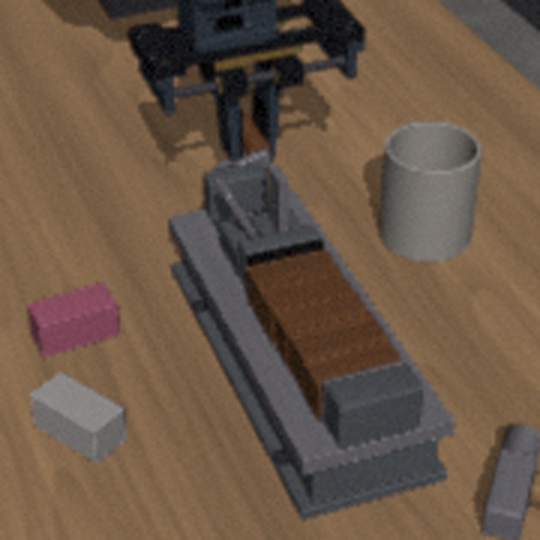

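The jaw has advanced about 4.2 mm (2,3 px) against the row. The row and fixed jaw have not shifted. I'll turn a little more for margin, then let go.

Request:
step_arm([
  {"dx":0,"dy":-0.0026,"dz":-0.0065,"wx":0,"wy":0,"wz":0,"jaw":15},
  {"dx":0,"dy":-0.0063,"dz":-0.0124,"wx":0,"wy":0,"wz":0,"jaw":15},
  {"dx":0,"dy":-0.0112,"dz":-0.0174,"wx":0,"wy":0,"wz":0,"jaw":15},
  {"dx":0,"dy":-0.0112,"dz":-0.0174,"wx":0,"wy":0,"wz":0,"jaw":15},
])

```text
t: 42.25
ee_pos: [0.6089, 0.2044, 0.055]
orientation: [2.253, 2.186, 0.005]
wrist_force: [7.4, 0.5, 10.1]
opening: 0.217
grip_force: 20.0
```

Request:
step_arm([
  {"dx":0,"dy":0,"dz":0,"wx":0,"wy":0,"wz":0,"jaw":40},
  {"dx":0,"dy":0,"dz":0,"wx":0,"wy":0,"wz":0,"jaw":55},
  {"dx":0,"dy":0,"dz":0,"wx":0,"wy":0,"wz":0,"jaw":55},
  {"dx":0,"dy":0,"dz":-0.05,"wx":0,"wy":0,"wz":0,"jaw":55},
  {"dx":0,"dy":0,"dz":-0.1,"wx":0,"wy":0,"wz":0,"jaw":55},
  {"dx":0.05,"dy":0,"dz":-0.13,"wx":0,"wy":0,"wz":0,"jaw":55},
  {"dx":0.1,"dy":0,"dz":-0.13,"wx":0,"wy":0,"wz":0,"jaw":55},
  {"dx":0.1,"dy":0,"dz":-0.13,"wx":0,"wy":0,"wz":0,"jaw":55},
  {"dx":0.1,"dy":0,"dz":-0.13,"wx":0,"wy":0,"wz":0,"jaw":55},
])

```text
t: 43.38
ee_pos: [0.6096, 0.3039, 0.1834]
orientation: [-2.254, -2.188, 0.002]
wrist_force: [-0.3, -0.8, 0.7]
opening: 0.548
grip_force: 0.0
```

Run:
```python
from h import *
im=get("side")
for b in blocks(im): print(b[1:])
c=im["pixels"][140:320,240:460];cv2.imwrite("pics/v7.png",cv2.resize(c[:,:,::-1],None,fx=3,fy=3,interpolation=cv2.INTER_CUBIC))
for b in blocks(get("top")): print(b[1:])
```

```text
(395.8, 400.0, np.float64(132.3), 24.5, 19.0, -17.6)
(608.2, 199.4, np.float64(113.5), 57.2, 16.2, -89.3)
(577.3, -42.1, np.float64(92.1), 143.9, 64.5, 88.5)
(604.9, 201.3, np.float64(113.1), 52.2, 15.4, 88.5)
(576.1, -41.6, np.float64(91.8), 139.4, 64.0, 88.0)
```

View pics/v7.png

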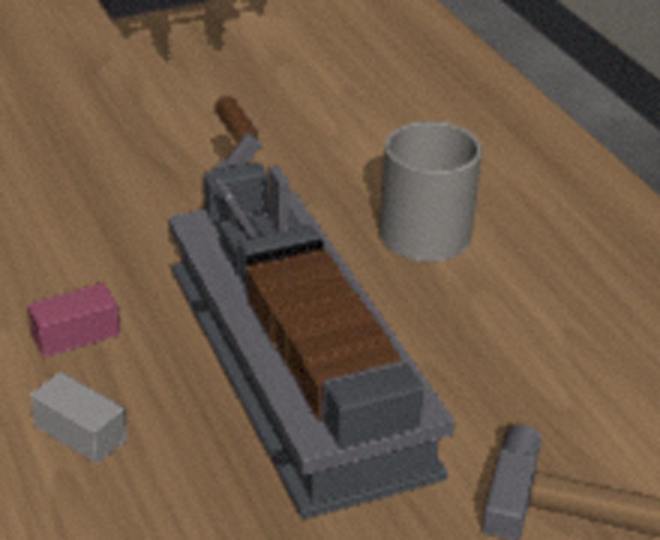

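The row is clamped flat and straight, with the jaw pad pressed against it at crop (285,250). The crank made about one turn in all. The gripper is clear and the mug and hammer look undisturbed.

```bash
python3 -c "
from plant import r
print(r.job_done())"
```

```text
the job is handed in; nothing more can be done
None
```

I handed the job in: all five blocks are clamped flat and flush in one row against the fixed jaw, the lever is released and the crank is turned about one turn clockwise; how tight the clamp is was judged from about 4 mm of jaw travel, not measured directly.

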